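# Clear and reload the orbital shaker

### The arm

A 6-joint arm with a two-finger parallel gripper is mounted at the origin on the work surface. World frame = base frame: x ahead of the robot, y to its left, z up, the work surface at z = 0. Lengths are in m, angles in rad, forces in N, time in s.
With the tool pointing down it reaches from about 0.275 to 0.825 m from the base axis. Payload 5.2 kg.
Tool frame: the origin (TCP) lies midway between the tips of the shut fingers; the grasp point (between the pads) lies 19 mm behind it; z points along the fingers, y is the line along which they close (so a half turn about z gives the same grasp; the last joint's range is limited). The gripper opens to 93 mm and grips with 3 to 60 N. Pads are 15 mm wide; open, the fingers measure 128 mm over their backs; the gripper's body (75 mm by 188 mm) begins 65 mm behind the grasp point.
Start: joints at [-1.414, 0.259, 1.535, -0, 1.348, -0.203], TCP at [0.194, -0.515, 0.19] pointing down, gripper open.
Joint ranges: [-3.14, 3.14], [-0.91, 2.08], [0.19, 2.58], [-1.22, 4.36], [0.22, 2.71], [-3.12, 3.12]. Speed limits (rad/s): [2.57, 2.57, 3.14, 3.14, 3.14, 3.14].

### API

Orientations are given as a unit quaternion [x, y, z, w].
In Python, from station import status, eyes, r gives the robot as it stands.
- The arm moves only by the tool play_rows, never from a script. Its argument "motion" is a list of rows, each an object of numbers: "x", "y", "z": the shift along the tool's x, y, z in m; "rx", "ry", "rz": the turn, a rotation vector about the tool's x, y, z in degrees. In form: [{"x": .., "y": .., "z": .., "rx": .., "ry": .., "rz": ..}, ...]. A call has 1 to 10 rows; each row is the pose to reach, as a shift and turn from the pose commanded when the call began, along the tool's axes at that moment; what a row does not reach only later rows make up. A row lasts 1/8 s, in which the tool goes at most 62.5 mm and 10.7 degrees, less where a joint would pass 70% of its speed; a pose out of reach is approached as far as the arm can. A call with a gripper value outside its range is refused whole. "jaw" is the closure, from -1 (fully open) to 1 (shut), set as the call begins (left out, the last holds). The fingers move at their own pace and stop on an object; "force" is the grip in N (left out, the last holds). Time passes only in rows, so rows that repeat a pose let the fingers close. It gives the time, the measured TCP pose, the force, the opening and the grip force at its end, in the units of the state.
- status.sense(): the state, without advancing time (a new reading comes with each control period).
- eyes.camera(name): name is "side" or "top"; returns a dict with "frame" (384x512x3 uint8, red, green, blue), "fov_y" (degrees; the focal length in pixels is half the picture's height over the tangent of half this angle, whatever the lens; pixels are square), "cx", "cy" (the principal point, pixels), "k1" (the pictures are not rectified: a ray, as slopes to the right and down, at radius r is drawn at 1 + k1 r^2 times it, then the intrinsics apply), "R" (3x3) and "t" (3): a world point X has camera coordinates R X + t. Camera axes: x right, y down, z forward; pixel columns grow to the right and rows downward; lengths in m; the calibration is good to about 2 mm. A picture is of the moment at which its call begins. There is no depth.
- r.finish_job(): hands the job in; it is judged then, once.
The state is a dict: "time": time; "joints": joint angles; "qd": joint speeds; "tau": joint torques, N m; "tool_pos": TCP position; "tcp_rot": TCP orientation; "ft_force": force on the tool from outside, world axes, zero at the start; "ft_torque": the same for the moment, N m; "grip_width": opening from 0.0 (shut) to 1.0 (fully open); "grip_force": force on a finger pad.
Only numpy, scipy, OpenCV 4.12 (cv2) and the standard library are available. Lean on these libraries where they do the work, as an engineer would, in place of code of your own. Each camera call takes 0.05 s, during which the arm holds its last target. There are 200 camera calls.

### The job

The last shaker run was cut short: put the empty tip box that was left on the shaker's platform into the grey tray, then turn the shaker's timer knob all the way back to its zero stop. After that (not before) pick up every fallen square bottle and leave it standing upright on its base, fully on the shaker's platform. Do not shove or knock over the beaker or the amber jar.

Things in the scene. Friction and masses are not known exactly. Their poses are not given: they have to be found in the camera images.
- shaker: orbital shaker, off, fixed. Origin on the bench under the centre of its platform; x away from the robot, y left, z up. Platform: flat rigid plate 190 mm (x) by 240 mm (y), top 100 mm above the bench. In front of it (x -195 to -95, y -110 to 110 mm) a lower flat control panel, top 50 mm above the bench, carries the timer knob and a display
- timer (a joint): angle of the timer knob in rad: 0 is the zero stop, it grows clockwise seen from above up to 4.7, stays where it is left, very light to turn (0.04 N m). At 0 its bar grip lies along the shaker's x; at value q the bar has turned by q clockwise
- timer_grip (a point): on the vertical axis of the black timer knob, at the height to grip, 87 mm above the bench, at x -147, y -40 mm in the shaker's frame. The bar grip is 42 mm long, 14 mm wide, from 62 to 94 mm above the bench, on a 44 mm disc; the tip box hangs out over it at first
- tipbox_center (a point): centre of the empty blue tip box with a white top, a closed rigid box 120 mm (own x) by 60 mm (own y) by 50 mm (own z), about 0.12 kg; it starts flat on the platform's front edge, hanging out over the timer knob. It may lie any side down in the tray but not stand on end
- tray: open grey plastic tray, fixed on the bench left of the shaker: 170 mm (x) by 220 mm (y) outside, 30 mm high, walls and floor 4 mm thick. Origin: centre of its underside
- bottle1: square white plastic bottle with a round blue screw cap: body 48 x 48 x 56 mm tall, cap 36 mm across, 74 mm over all, about 0.12 kg, centre of mass about 30 mm from the base. Lies on a flat side on the bench at the start. Origin: middle of its base; own x runs from base to cap (points up when it stands), y and z square to its flat sides. May be absent (None)
- bottle2: square white plastic bottle with a round blue screw cap: body 48 x 48 x 56 mm tall, cap 36 mm across, 74 mm over all, about 0.12 kg, centre of mass about 30 mm from the base. Lies on a flat side on the bench at the start. Origin: middle of its base; own x runs from base to cap (points up when it stands), y and z square to its flat sides. May be absent (None)
- bottle3: square white plastic bottle with a round blue screw cap: body 48 x 48 x 56 mm tall, cap 36 mm across, 74 mm over all, about 0.12 kg, centre of mass about 30 mm from the base. Lies on a flat side on the bench at the start. Origin: middle of its base; own x runs from base to cap (points up when it stands), y and z square to its flat sides. May be absent (None)
- bottle4: square white plastic bottle with a round blue screw cap: body 48 x 48 x 56 mm tall, cap 36 mm across, 74 mm over all, about 0.12 kg, centre of mass about 30 mm from the base. Lies on a flat side on the bench at the start. Origin: middle of its base; own x runs from base to cap (points up when it stands), y and z square to its flat sides. May be absent (None)
- beaker: clear beaker, 70 mm across, 85 mm tall, stands on the bench; leave it alone. Origin: centre of its underside, z up
- jar: small amber jar, 52 mm across, 70 mm tall, stands on the bench; leave it alone. Origin: centre of its underside, z up

How it is judged:
On the way, in this order (a step that is already met when the one before it is completed fails the run):
1. the empty tip box lies in the tray (x of tipbox_center in the frame of tray between -0.062 and 0.062 m and y of tipbox_center in the frame of tray between -0.082 and 0.082 m and z of tipbox_center in the frame of tray below 0.045 m and linear speed of tipbox below 0.02 m/s), for 0.2 s.
2. the timer is back at its zero stop (value of joint timer below 0.1 rad), for 0.2 s.
3. every bottle stands upright on the platform (x of bottle1 in the frame of shaker between -0.085 and 0.085 m and y of bottle1 in the frame of shaker between -0.11 and 0.11 m and z of bottle1 in the frame of shaker between 0.09 and 0.112 m and angle between each of bottle1, bottle2, bottle3, bottle4's own x axis and vertical below 0.12 rad and linear speed of each of bottle1, bottle2, bottle3, bottle4 below 0.02 m/s and angular speed of each of bottle1, bottle2, bottle3, bottle4 below 0.2 rad/s and x of bottle2 in the frame of shaker between -0.085 and 0.085 m and y of bottle2 in the frame of shaker between -0.11 and 0.11 m and z of bottle2 in the frame of shaker between 0.09 and 0.112 m and x of bottle3 in the frame of shaker between -0.085 and 0.085 m and y of bottle3 in the frame of shaker between -0.11 and 0.11 m and z of bottle3 in the frame of shaker between 0.09 and 0.112 m and x of bottle4 in the frame of shaker between -0.085 and 0.085 m and y of bottle4 in the frame of shaker between -0.11 and 0.11 m and z of bottle4 in the frame of shaker between 0.09 and 0.112 m), for 0.2 s.
At the end, for the whole second after the job is handed in: The tip box lies in the tray (not on end, at rest), the timer reads under 0.1 rad, and every bottle present stands on its base on the platform (base centre within 85 mm in x and 110 mm in y of the platform's centre, within 0.12 rad of upright), released and at rest (all of step 1 and all of step 3 and value of joint timer below 0.1 rad); the robot touches nothing.
It fails at once if a bottle is put on the platform while the timer is still away from zero (value of joint timer above 0.5 rad and ((x of bottle1 in the frame of shaker between -0.09 and 0.09 m and y of bottle1 in the frame of shaker between -0.115 and 0.115 m and z of bottle1 in the frame of shaker between 0.09 and 0.13 m and contact force between bottle1 and shaker above 0.2 N) or (x of bottle2 in the frame of shaker between -0.09 and 0.09 m and y of bottle2 in the frame of shaker between -0.115 and 0.115 m and z of bottle2 in the frame of shaker between 0.09 and 0.13 m and contact force between bottle2 and shaker above 0.2 N) or (x of bottle3 in the frame of shaker between -0.09 and 0.09 m and y of bottle3 in the frame of shaker between -0.115 and 0.115 m and z of bottle3 in the frame of shaker between 0.09 and 0.13 m and contact force between bottle3 and shaker above 0.2 N) or (x of bottle4 in the frame of shaker between -0.09 and 0.09 m and y of bottle4 in the frame of shaker between -0.115 and 0.115 m and z of bottle4 in the frame of shaker between 0.09 and 0.13 m and contact force between bottle4 and shaker above 0.2 N))).
It fails at once if the beaker or the jar is knocked over or shoved over 60 mm (angle between any of beaker, jar's own z axis and vertical above 0.6 rad or distance of any of beaker, jar from where it was at the start of the episode above 0.06 m).
Of bottle1, bottle2, bottle3, bottle4 only 3 to 4 are there at a start; the rules pass over those that are not, and their reading is None.
At some moment in a run one of bottle1, bottle2, bottle3, bottle4 may be knocked a few centimetres aside while the robot is not near it.
Once in a run the grip may slacken for a moment while it holds something.
It also fails if it takes over 210 s, if anything falls off the work surface, if the arm or the gripper's body presses on something with over 40 N, if the wrist force passes 120 N, or if a joint passes its speed limit or range.

## Working session

There is one attempt and no reset: what is moved stays moved. The work goes in short steps, Python scripts to look and compute and a tool call to move; the robot and the scene stay as the last step left them, time stands still between calls to the robot, and variables do not carry over. Pictures are saved under pics/ and viewed, at most 14 in all, crops included, and the job is handed in when it is done.

Besides the shell and the picture viewer there is one more tool, called after "Emit:" as name(argument=value, ...), one argument or row to a line, values as JSON. play_rows: Moves the arm, as the interface text tells. Its arguments: {"type":"object","properties":{"motion":{"type":"array"},"jaw":{"type":"number"},"force":{"type":"number"}},"required":["motion"]}

```bash
ls; mkdir -p pics; cat > h.py <<'E'
import numpy as np, cv2
from station import status, eyes, r
def cam(n):
    c=eyes.camera(n); return c
def intr(c):
    f=c["frame"].shape[0]/2/np.tan(np.radians(c["fov_y"])/2)
    K=np.array([[f,0,c["cx"]],[0,f,c["cy"]],[0,0,1.]]); return K,np.array([c["k1"],0,0,0,0.])
def px2w(c,uv,z):
    K,D=intr(c); p=cv2.undistortPoints(np.array(uv,float).reshape(-1,1,2),K,D).reshape(-1,2)
    R=np.array(c["R"]);t=np.array(c["t"]);C=-R.T@t
    d=np.c_[p,np.ones(len(p))]@R
    s=(np.broadcast_to(z,len(p))-C[2])/d[:,2]
    return C+d*s[:,None]
def w2px(c,X):
    K,D=intr(c);R=np.array(c["R"]);t=np.array(c["t"])
    return cv2.projectPoints(np.array(X,float).reshape(-1,1,3),cv2.Rodrigues(R)[0],t,K,D)[0].reshape(-1,2)
def save(c,n,crop=None,s=1.5):
    im=c["frame"][:,:,::-1]
    if crop: im=im[crop[1]:crop[3],crop[0]:crop[2]]
    cv2.imwrite("pics/"+n,cv2.resize(im,None,fx=s,fy=s,interpolation=cv2.INTER_CUBIC))
E
python3 - <<'E'
from h import *
import pickle
for n in("top","side"):
    c=cam(n); save(c,n+"0.png",s=1.5625); pickle.dump(c,open(n+"0.pkl","wb")); print(n,c["k1"],c["fov_y"],-np.array(c["R"]).T@c["t"])
print(status.sense())
E
```

```text
pics
top -0.1274776051043749 45.577309680753956 [0.4184233  0.00566794 1.39769082]
side -0.1412745602367046 49.68516650994055 [-0.0894372   0.56741022  0.89996525]
{'time': 0.1, 'joints': array([-1.41378772e+00,  2.59284691e-01,  1.53596100e+00,  1.29273685e-05,
        1.34798186e+00, -2.02791741e-01]), 'qd': array([-0.00070415, -0.0003912 , -0.00226895,  0.00053541,  0.00058243,
        0.00015476]), 'tau': array([ 1.70755127e-03, -4.38212550e+01, -2.84642977e+01,  7.21083675e-02,
        3.61565966e-02, -5.24022289e-05]), 'tool_pos': array([ 0.19359505, -0.51423967,  0.1888981 ]), 'tcp_rot': array([ 9.83861488e-01,  1.78929888e-01,  2.50122013e-05, -8.17093550e-04]), 'ft_force': array([-0.64205613, -0.07394085,  0.83181641]), 'ft_torque': array([-0.03817384, -0.00997205,  0.03203321]), 'grip_force': 0.0, 'grip_width': 1.0019854932171581}
```

View pics/top0.png

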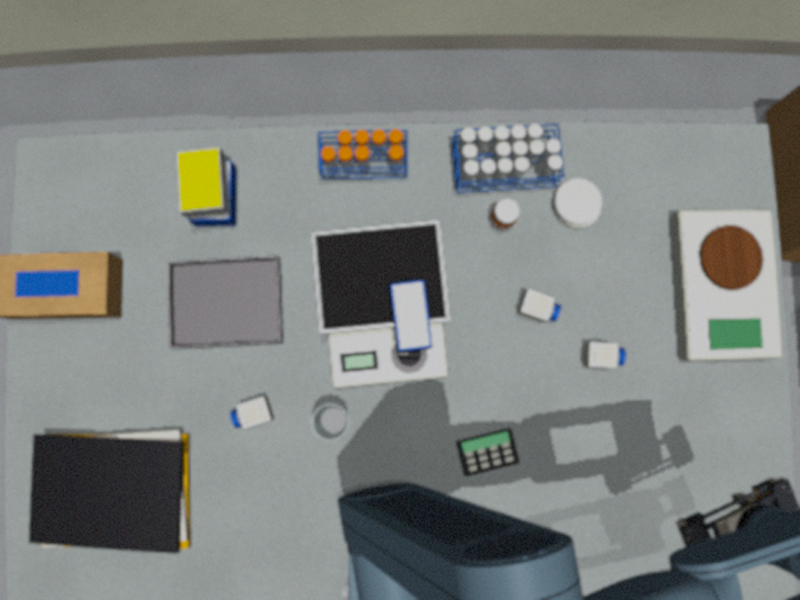

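View pics/side0.png

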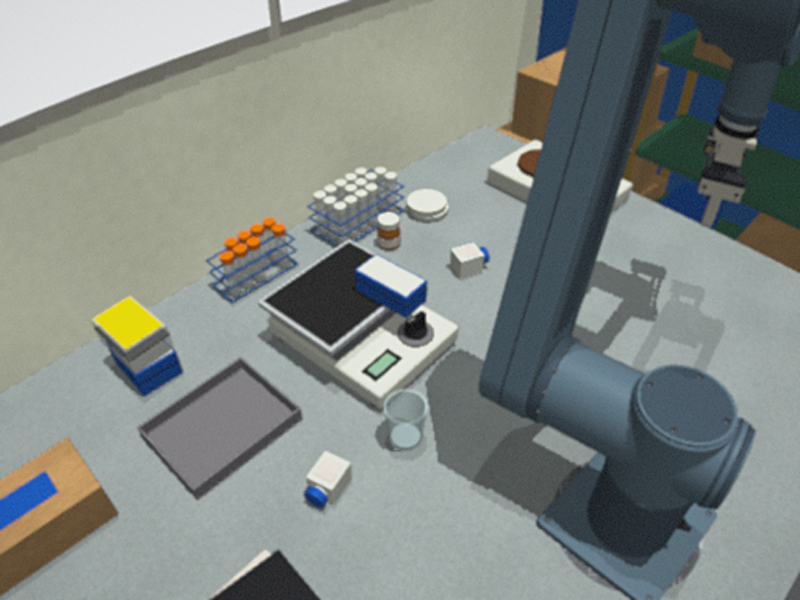

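The top view shows the shaker at about (380,300), the tip box (411,316), knob (408,355) and tray (226,303). Three bottles lie at (540,306), (604,354) and (252,411), with the beaker at (330,419) and the jar at (506,212). The side view agrees with this.

```bash
python3 - <<'E'
from h import *
import pickle
c=pickle.load(open("top0.pkl","rb")); S=1.5625
def P(l,z,n):
    w=px2w(c,(np.array(l,float)+.5)/S-.5,z); print(n,w[:,:2].round(3).tolist(),'ctr',w.mean(0).round(4)[:2]); 
    if len(w)==4: print('  edges',[round(float(np.linalg.norm(w[i]-w[(i+1)%4])),3) for i in range(4)],'ang of edges deg',[round(float(np.degrees(np.arctan2(*(w[(i+1)%4]-w[i])[[1,0]]))),1) for i in range(4)])
P([(313,233),(438,223),(448,324),(320,332)],.1,'platform')
P([(168,263),(280,257),(283,344),(172,348)],.03,'tray')
P([(391,284),(424,280),(431,347),(397,351)],.15,'box')
P([(330,405)],.085,'beaker rim'); P([(507,209)],.07,'jar')
hsv=cv2.cvtColor(c["frame"],cv2.COLOR_RGB2HSV)
for n,(u,v) in dict(A=(540,306),B=(604,354),C=(252,411)).items():
    u,v=u/S,v/S; x0,y0=int(u)-28,int(v)-28
    h=hsv[y0:y0+56,x0:x0+56].astype(int)
    wh=((h[...,2]>165)&(h[...,1]<45)).astype(np.uint8); bl=((h[...,1]>120)&(h[...,0]>95)&(h[...,0]<135)).astype(np.uint8)
    nn,l,st,ce=cv2.connectedComponentsWithStats(wh); k=1+np.argmin([np.hypot(*(ce[i]-28))+ (1e3 if st[i,4]<100 else 0) for i in range(1,nn)])
    cs=cv2.findContours((l==k).astype(np.uint8),0,1)[0][0]
    bx=cv2.boxPoints(cv2.minAreaRect(cs))+[x0,y0]
    print(n,st[k]); P((bx+.5)*S-.5,.048,n)
    yy,xx=np.nonzero(bl); P((np.array([[xx.mean()+x0,yy.mean()+y0]])+.5)*S-.5,.028,n+'cap')
E
```

```text
platform [[0.702, 0.152], [0.716, -0.081], [0.527, -0.094], [0.517, 0.14]] ctr [0.6155 0.0294]
  edges [0.233, 0.189, 0.234, 0.185] ang of edges deg [-86.5, -176.0, 92.4, 3.6]
tray [[0.664, 0.447], [0.671, 0.224], [0.501, 0.219], [0.497, 0.436]] ctr [0.5832 0.3315]
  edges [0.222, 0.17, 0.217, 0.167] ang of edges deg [-88.3, -178.2, 91.0, 3.6]
box [[0.596, 0.009], [0.602, -0.05], [0.483, -0.059], [0.478, 0.001]] ctr [ 0.5397 -0.0247]
  edges [0.059, 0.119, 0.06, 0.119] ang of edges deg [-84.2, -175.5, 95.5, 3.9]
beaker rim [[0.384, 0.125]] ctr [0.3844 0.1249]
jar [[0.748, -0.215]] ctr [ 0.7477 -0.2154]
A [ 17  18  21  20 288]
A [[0.555, -0.236], [0.598, -0.255], [0.577, -0.308], [0.534, -0.29]] ctr [ 0.566  -0.2723]
  edges [0.047, 0.058, 0.047, 0.057] ang of edges deg [-22.8, -111.8, 156.9, 68.2]
Acap [[0.552, -0.309]] ctr [ 0.552  -0.3095]
B [ 19  21  19  17 293]
B [[0.49, -0.368], [0.489, -0.423], [0.441, -0.42], [0.443, -0.366]] ctr [ 0.4658 -0.3941]
  edges [0.055, 0.048, 0.055, 0.048] ang of edges deg [-91.4, 177.2, 88.4, -2.6]
Bcap [[0.464, -0.437]] ctr [ 0.4644 -0.4369]
C [ 18  19  22  21 304]
C [[0.386, 0.31], [0.403, 0.256], [0.357, 0.241], [0.34, 0.295]] ctr [0.3714 0.2754]
  edges [0.056, 0.048, 0.056, 0.048] ang of edges deg [-72.6, -161.8, 107.5, 18.4]
Ccap [[0.36, 0.314]] ctr [0.3598 0.3142]
```

```bash
cat >> h.py <<'E'
from scipy.spatial.transform import Rotation as Ro
import json
def down(yaw,):  # tool x at yaw (deg), z down
    return Ro.from_euler('z',yaw,degrees=True)*Ro.from_euler('x',180,degrees=True)
def st():
    s=status.sense(); open("log.txt","a").write(json.dumps([list(s["joints"]),list(s["tool_pos"]),list(s["tcp_rot"])])+"\n"); return s
def goto(pos,R,s=None):
    s=s or st(); R0=Ro.from_quat(s["tcp_rot"])
    d=R0.inv().apply(np.array(pos)-s["tool_pos"]); rv=(R0.inv()*R).as_rotvec(degrees=True)
    print(dict(zip(("x","y","z","rx","ry","rz"),[*map(float,d.round(4)),*map(float,rv.round(1))])))
E
python3 - <<'E'
from h import *
goto([.54,-.025,.25],down(4.5))
E
```

```text
{'x': 0.4965, 'y': -0.336, 'z': -0.0604, 'rx': -0.1, 'ry': -0.0, 'rz': 16.1}
```

Emit:
play_rows(
  motion=[
    {"x": 0.05,"y": -0.03,"z": -0.06},
    {"x": 0.1,"y": -0.065,"z": -0.06},
    {"x": 0.15,"y": -0.1,"z": -0.06,"rz": 5},
    {"x": 0.2,"y": -0.135,"z": -0.06,"rz": 8},
    {"x": 0.25,"y": -0.17,"z": -0.06,"rz": 16},
    {"x": 0.3,"y": -0.203,"z": -0.06,"rz": 16},
    {"x": 0.35,"y": -0.237,"z": -0.06,"rz": 16},
    {"x": 0.4,"y": -0.27,"z": -0.06,"rz": 16},
    {"x": 0.45,"y": -0.304,"z": -0.06,"rz": 16},
    {"x": 0.4965,"y": -0.336,"z": -0.06,"rz": 16.1},
  ],
  jaw=-1,
)

```text
invalid input
```

Emit:
play_rows(
  motion=[
    {"x": 0},
    {"x": 0},
    {"x": 0},
  ],
)

```text
invalid input
```

```bash
python3 - <<'E'
from h import *
s=st();print(s["tool_pos"],s["joints"],s["ft_force"])
goto([.54,-.025,.111],down(4.5))
E
```

```text
[ 0.19359505 -0.51423967  0.1888981 ] [-1.41378772e+00  2.59284691e-01  1.53596100e+00  1.29273685e-05
  1.34798186e+00 -2.02791741e-01] [-0.64205613 -0.07394085  0.83181641]
{'x': 0.4965, 'y': -0.3358, 'z': 0.0786, 'rx': -0.1, 'ry': -0.0, 'rz': 16.1}
```

Every row seems to need all six numbers.

Emit:
play_rows(
  motion=[
    {"x": 0.05,"y": -0.03,"z": -0.06,"rx": 0,"ry": 0,"rz": 0},
    {"x": 0.1,"y": -0.065,"z": -0.06,"rx": 0,"ry": 0,"rz": 0},
    {"x": 0.15,"y": -0.1,"z": -0.06,"rx": 0,"ry": 0,"rz": 5},
    {"x": 0.2,"y": -0.135,"z": -0.06,"rx": 0,"ry": 0,"rz": 10},
    {"x": 0.25,"y": -0.17,"z": -0.06,"rx": 0,"ry": 0,"rz": 16},
    {"x": 0.3,"y": -0.203,"z": -0.06,"rx": 0,"ry": 0,"rz": 16},
    {"x": 0.35,"y": -0.237,"z": -0.06,"rx": 0,"ry": 0,"rz": 16},
    {"x": 0.4,"y": -0.27,"z": -0.06,"rx": 0,"ry": 0,"rz": 16},
    {"x": 0.45,"y": -0.304,"z": -0.06,"rx": 0,"ry": 0,"rz": 16},
    {"x": 0.4965,"y": -0.336,"z": -0.06,"rx": 0,"ry": 0,"rz": 16.1},
  ],
  jaw=-1,
)

```text
time: 1.35
tool_pos: [0.5408, -0.0233, 0.2493]
tcp_rot: [0.999, 0.04, -0.0, -0.0]
ft_force: [0.4, -1.9, 0.3]
grip_width: 0.998
grip_force: 0.0
```

Emit:
play_rows(
  motion=[
    {"x": 0,"y": 0,"z": 0,"rx": 0,"ry": 0,"rz": 0},
    {"x": 0,"y": 0,"z": 0,"rx": 0,"ry": 0,"rz": 0},
  ],
)

```text
time: 1.6
tool_pos: [0.5395, -0.0255, 0.2491]
tcp_rot: [0.999, 0.04, -0.001, 0.0]
ft_force: [0.1, -0.0, -0.8]
grip_width: 1.002
grip_force: 0.0
```

```bash
python3 - <<'E'
from h import *
s=st();print(s["tool_pos"],s["joints"],s["ft_force"])
goto([.54,-.025,.111],down(4.5))
E
```

```text
[ 0.53952126 -0.02551965  0.24906473] [-2.53392408e-01  2.08871081e-01  1.45509833e+00 -6.40418535e-04
  1.47906846e+00  1.23766963e+00] [ 0.11929601 -0.01322381 -0.81305014]
{'x': 0.0007, 'y': -0.0005, 'z': 0.1381, 'rx': 0.0, 'ry': 0.1, 'rz': 0.1}
```

Emit:
play_rows(
  motion=[
    {"x": 0,"y": 0,"z": 0.05,"rx": 0,"ry": 0,"rz": 0},
    {"x": 0,"y": 0,"z": 0.09,"rx": 0,"ry": 0,"rz": 0},
    {"x": 0,"y": 0,"z": 0.12,"rx": 0,"ry": 0,"rz": 0},
    {"x": 0,"y": 0,"z": 0.138,"rx": 0,"ry": 0,"rz": 0},
    {"x": 0,"y": 0,"z": 0.138,"rx": 0,"ry": 0,"rz": 0},
  ],
)

```text
time: 2.22
tool_pos: [0.5382, -0.0268, 0.1104]
tcp_rot: [0.999, 0.038, -0.002, -0.0]
ft_force: [-0.1, 0.8, -0.6]
grip_width: 1.0
grip_force: 0.0
```

Emit:
play_rows(
  motion=[
    {"x": 0,"y": 0,"z": 0,"rx": 0,"ry": 0,"rz": 0},
    {"x": 0,"y": 0,"z": 0,"rx": 0,"ry": 0,"rz": 0},
    {"x": 0,"y": 0,"z": 0,"rx": 0,"ry": 0,"rz": 0},
    {"x": 0,"y": 0,"z": 0,"rx": 0,"ry": 0,"rz": 0},
    {"x": 0,"y": 0,"z": 0,"rx": 0,"ry": 0,"rz": 0},
    {"x": 0,"y": 0,"z": 0,"rx": 0,"ry": 0,"rz": 0},
  ],
  jaw=1,
  force=25,
)

```text
time: 2.98
tool_pos: [0.5403, -0.0254, 0.1122]
tcp_rot: [0.999, 0.039, 0.0, 0.0]
ft_force: [-2.1, 1.0, 5.9]
grip_width: 0.64
grip_force: 24.9
```

Emit:
play_rows(
  motion=[
    {"x": 0,"y": 0,"z": -0.03,"rx": 0,"ry": 0,"rz": 0},
    {"x": 0,"y": 0,"z": -0.07,"rx": 0,"ry": 0,"rz": 0},
    {"x": 0,"y": 0,"z": -0.1,"rx": 0,"ry": 0,"rz": 0},
    {"x": 0,"y": 0,"z": -0.1,"rx": 0,"ry": 0,"rz": 0},
  ],
)

```text
time: 3.48
tool_pos: [0.5415, -0.0258, 0.2135]
tcp_rot: [0.999, 0.039, 0.002, 0.001]
ft_force: [-0.5, 0.4, -1.4]
grip_width: 0.64
grip_force: 24.9
```

```bash
python3 - <<'E'
from h import *
s=st();print(s["tool_pos"],s["ft_force"],s["grip_width"]*93)
c=cam("side");save(c,"side1.png",s=1.2)
c=cam("top");save(c,"top1.png",s=1.3)
goto([.583,.332,.2],down(2.2))
E
```

```text
[ 0.54150035 -0.02581775  0.21353138] [-0.50229857  0.39153732 -1.42138509] 59.510891443782626
{'x': 0.0715, 'y': -0.3528, 'z': 0.0105, 'rx': -0.0, 'ry': 0.1, 'rz': 2.3}
```

View pics/side1.png

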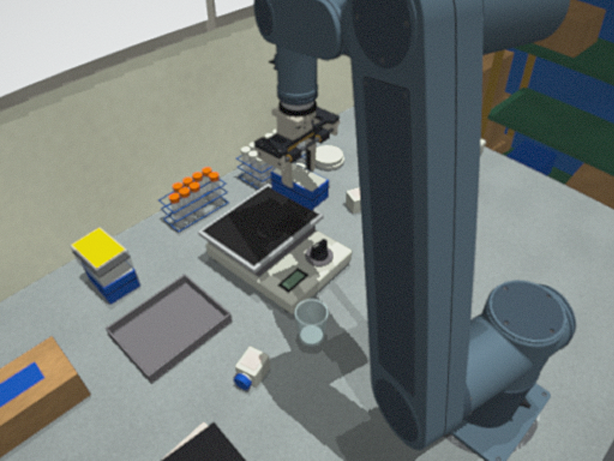

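The box is held level at about (300,185) and is clear of the knob at (320,250).

Emit:
play_rows(
  motion=[
    {"x": 0.01,"y": -0.045,"z": 0.0,"rx": 0,"ry": 0,"rz": 0},
    {"x": 0.02,"y": -0.1,"z": 0.0,"rx": 0,"ry": 0,"rz": 0},
    {"x": 0.03,"y": -0.155,"z": 0.0,"rx": 0,"ry": 0,"rz": 0},
    {"x": 0.043,"y": -0.21,"z": 0.0,"rx": 0,"ry": 0,"rz": 0},
    {"x": 0.055,"y": -0.26,"z": 0.0,"rx": 0,"ry": 0,"rz": 1},
    {"x": 0.063,"y": -0.305,"z": 0.0,"rx": 0,"ry": 0,"rz": 2},
    {"x": 0.069,"y": -0.335,"z": 0.01,"rx": 0,"ry": 0,"rz": 2},
    {"x": 0.0715,"y": -0.353,"z": 0.01,"rx": 0,"ry": 0,"rz": 2.3},
    {"x": 0.0715,"y": -0.353,"z": 0.01,"rx": 0,"ry": 0,"rz": 2.3},
    {"x": 0.0715,"y": -0.353,"z": 0.01,"rx": 0,"ry": 0,"rz": 2.3},
  ],
)

```text
time: 4.82
tool_pos: [0.5837, 0.3308, 0.2016]
tcp_rot: [1.0, 0.019, -0.0, 0.0]
ft_force: [1.0, -0.8, -1.1]
grip_width: 0.645
grip_force: 24.9
```

```bash
python3 - <<'E'
from h import *
s=st();print(s["tool_pos"],s["ft_force"],s["grip_width"]*93)
c=cam("top");save(c,"top2.png",s=1.3)
goto([.583,.332,.017],down(2.2))
E
```

```text
[0.58369788 0.33081781 0.2015946 ] [ 1.03522135 -0.83487054 -1.0619397 ] 59.97530982273758
{'x': -0.0008, 'y': -0.0014, 'z': 0.1849, 'rx': 0.0, 'ry': -0.0, 'rz': -0.1}
```

View pics/top2.png

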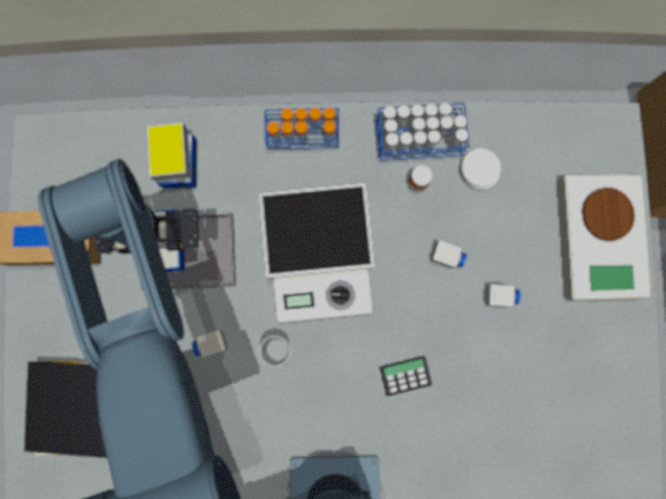

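The box is over the tray at about (175,245), the whole knob is visible at (341,294), and there are only three bottles. I'll lower and release the box.

Emit:
play_rows(
  motion=[
    {"x": -0.001,"y": -0.001,"z": 0.05,"rx": 0,"ry": 0,"rz": 0},
    {"x": -0.001,"y": -0.001,"z": 0.1,"rx": 0,"ry": 0,"rz": 0},
    {"x": -0.001,"y": -0.001,"z": 0.14,"rx": 0,"ry": 0,"rz": 0},
    {"x": -0.001,"y": -0.001,"z": 0.165,"rx": 0,"ry": 0,"rz": 0},
    {"x": -0.001,"y": -0.001,"z": 0.176,"rx": 0,"ry": 0,"rz": 0},
    {"x": -0.001,"y": -0.001,"z": 0.182,"rx": 0,"ry": 0,"rz": 0},
    {"x": -0.001,"y": -0.001,"z": 0.183,"rx": 0,"ry": 0,"rz": 0},
    {"x": -0.001,"y": -0.001,"z": 0.183,"rx": 0,"ry": 0,"rz": 0},
  ],
)

```text
time: 5.88
tool_pos: [0.5833, 0.3333, 0.0198]
tcp_rot: [1.0, 0.019, 0.001, -0.0]
ft_force: [1.1, -1.6, -1.0]
grip_width: 0.638
grip_force: 24.9
```

Emit:
play_rows(
  motion=[
    {"x": 0,"y": 0,"z": 0,"rx": 0,"ry": 0,"rz": 0},
    {"x": 0,"y": 0,"z": 0,"rx": 0,"ry": 0,"rz": 0},
    {"x": 0,"y": 0,"z": 0,"rx": 0,"ry": 0,"rz": 0},
    {"x": 0,"y": 0,"z": -0.04,"rx": 0,"ry": 0,"rz": 0},
    {"x": 0,"y": 0,"z": -0.09,"rx": 0,"ry": 0,"rz": 0},
    {"x": 0,"y": 0,"z": -0.14,"rx": 0,"ry": 0,"rz": 0},
    {"x": 0,"y": 0,"z": -0.18,"rx": 0,"ry": 0,"rz": 0},
    {"x": 0,"y": 0,"z": -0.18,"rx": 0,"ry": 0,"rz": 0},
  ],
  jaw=-1,
)

```text
time: 6.88
tool_pos: [0.5847, 0.3339, 0.2035]
tcp_rot: [1.0, 0.019, 0.004, -0.001]
ft_force: [1.1, -0.0, -1.3]
grip_width: 0.999
grip_force: 0.0
```

```bash
python3 - <<'E'
from h import *
s=st();print(s["tool_pos"],s["ft_force"],s["grip_width"]*93)
c=cam("side");K=w2px(c,[[.4712,-.0195,.087],[.4712,-.0195,.062]]);print(K)
c2=cam("top");K2=w2px(c2,[[.4712,-.0195,.094],[.4712,-.0195,.055]]);print(K2)
u,v=K[0].astype(int);a=cv2.resize(c["frame"][v-25:v+25,u-25:u+25],(350,350),interpolation=2)
u,v=K2[0].astype(int);b=cv2.resize(c2["frame"][v-25:v+25,u-25:u+25],(350,350),interpolation=2)
cv2.imwrite("pics/k.png",np.hstack([a,b])[:,:,::-1]);print(u,v)
w=px2w(c2,[[w_,h_] for w_,h_ in [(0,0)]],0)
save(c,"side3.png",s=1.2)
E
```

```text
[0.58471613 0.33392642 0.20348888] [ 1.0883834  -0.03660395 -1.2582548 ] 92.91157774064891
[[266.33560315 205.57935584]
 [266.25114406 211.8663777 ]]
[[260.97923607 227.48545723]
 [260.73479392 228.02873066]]
260 227
```

View pics/k.png

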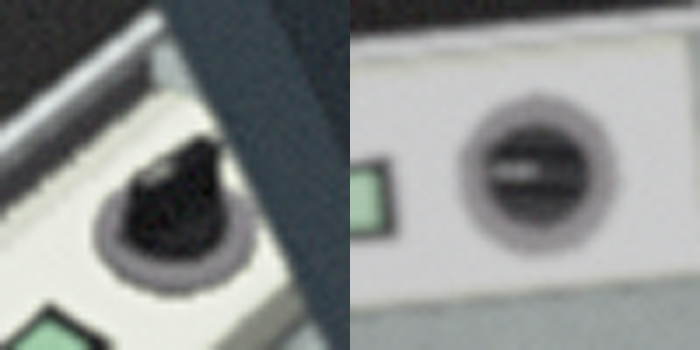

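View pics/side3.png

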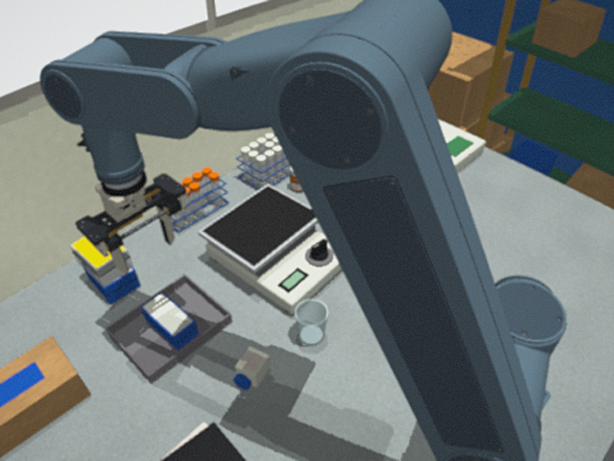

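The box lies in the tray. The knob bar lies along y, with its disc centre at about (261.4,226.5), roughly (0.4735, -0.021). I'll grip it at tool yaw -90° with the fingers partly open, so they clear the platform edge, and turn it counterclockwise.

```bash
python3 - <<'E'
from h import *
c=cam("top");print(px2w(c,[[261.4,226.5]],.058))
s=st();goto([.474,-.0205,.17],down(-89))
E
```

```text
[[ 0.47551703 -0.02149178  0.058     ]]
{'x': -0.1213, 'y': 0.3488, 'z': 0.0278, 'rx': 0.1, 'ry': 0.1, 'rz': 91.2}
```

Emit:
play_rows(
  motion=[
    {"x": -0.018,"y": 0.05,"z": 0.0,"rx": 0,"ry": 0,"rz": 10},
    {"x": -0.037,"y": 0.1,"z": 0.0,"rx": 0,"ry": 0,"rz": 20},
    {"x": -0.055,"y": 0.15,"z": 0.0,"rx": 0,"ry": 0,"rz": 30},
    {"x": -0.07,"y": 0.2,"z": 0.0,"rx": 0,"ry": 0,"rz": 40},
    {"x": -0.085,"y": 0.25,"z": 0.0,"rx": 0,"ry": 0,"rz": 50},
    {"x": -0.1,"y": 0.3,"z": 0.01,"rx": 0,"ry": 0,"rz": 60},
    {"x": -0.115,"y": 0.33,"z": 0.02,"rx": 0,"ry": 0,"rz": 70},
    {"x": -0.12,"y": 0.349,"z": 0.028,"rx": 0,"ry": 0,"rz": 80},
    {"x": -0.1213,"y": 0.349,"z": 0.028,"rx": 0,"ry": 0,"rz": 91},
    {"x": -0.1213,"y": 0.349,"z": 0.028,"rx": 0,"ry": 0,"rz": 91},
  ],
  jaw=0.27,
)

```text
time: 8.28
tool_pos: [0.4736, -0.0204, 0.169]
tcp_rot: [0.715, -0.699, -0.002, 0.001]
ft_force: [0.2, 0.7, -0.2]
grip_width: 0.36
grip_force: 0.0
```

```bash
python3 - <<'E'
from h import *
s=st();print(s["tool_pos"],s["joints"],s["grip_width"]*93);goto([.4745,-.021,.069],down(-89))
E
```

```text
[ 0.47356498 -0.02040337  0.16901893] [-2.79048778e-01  1.39723117e-01  1.73788278e+00  6.68490764e-05
  1.26749485e+00  2.84069558e+00] 33.50932956953046
{'x': 0.0007, 'y': -0.0013, 'z': 0.1, 'rx': 0.2, 'ry': 0.1, 'rz': 0.3}
```

Emit:
play_rows(
  motion=[
    {"x": 0,"y": -0.001,"z": 0.04,"rx": 0,"ry": 0,"rz": 0},
    {"x": 0,"y": -0.001,"z": 0.07,"rx": 0,"ry": 0,"rz": 0},
    {"x": 0,"y": -0.001,"z": 0.09,"rx": 0,"ry": 0,"rz": 0},
    {"x": 0,"y": -0.001,"z": 0.099,"rx": 0,"ry": 0,"rz": 0},
    {"x": 0,"y": -0.001,"z": 0.099,"rx": 0,"ry": 0,"rz": 0},
  ],
)

```text
time: 8.9
tool_pos: [0.4753, -0.02, 0.0711]
tcp_rot: [0.715, -0.699, -0.001, 0.0]
ft_force: [-0.0, 0.1, 0.4]
grip_width: 0.367
grip_force: 0.0
```

Emit:
play_rows(
  motion=[
    {"x": 0,"y": 0,"z": 0,"rx": 0,"ry": 0,"rz": 0},
    {"x": 0,"y": 0,"z": 0,"rx": 0,"ry": 0,"rz": 0},
    {"x": 0,"y": 0,"z": 0,"rx": 0,"ry": 0,"rz": 0},
    {"x": 0,"y": 0,"z": 0,"rx": 0,"ry": 0,"rz": 0},
  ],
  jaw=1,
  force=8,
)

```text
time: 9.4
tool_pos: [0.476, -0.0205, 0.0719]
tcp_rot: [0.715, -0.7, 0.0, -0.0]
ft_force: [0.5, -0.6, -0.2]
grip_width: 0.011
grip_force: 0.0
```

Emit:
play_rows(
  motion=[
    {"x": 0,"y": 0,"z": 0,"rx": 0,"ry": 0,"rz": -10},
    {"x": 0,"y": 0,"z": 0,"rx": 0,"ry": 0,"rz": -20},
    {"x": 0,"y": 0,"z": 0,"rx": 0,"ry": 0,"rz": -30},
    {"x": 0,"y": 0,"z": 0,"rx": 0,"ry": 0,"rz": -40},
    {"x": 0,"y": 0,"z": 0,"rx": 0,"ry": 0,"rz": -50},
    {"x": 0,"y": 0,"z": 0,"rx": 0,"ry": 0,"rz": -60},
    {"x": 0,"y": 0,"z": 0,"rx": 0,"ry": 0,"rz": -65},
    {"x": 0,"y": 0,"z": 0,"rx": 0,"ry": 0,"rz": -65},
  ],
)

```text
time: 10.4
tool_pos: [0.4758, -0.0204, 0.0717]
tcp_rot: [0.978, -0.207, 0.0, 0.0]
ft_force: [0.0, 0.7, -0.3]
grip_width: 0.008
grip_force: 0.0
```

```bash
python3 - <<'E'
from h import *
s=st();print(s["tool_pos"],s["joints"],s["grip_width"]*93,s["ft_torque"],s["tau"]);c=cam("side");save(c,"side4.png",(200,130,330,260),5)
E
```

```text
[ 0.47581451 -0.02043496  0.07171548] [-2.77711160e-01  2.46247283e-01  1.86995122e+00 -1.46929591e-05
  1.02530021e+00  1.70910346e+00] 0.7022898587831861 [0.01007993 0.02572429 0.00344116] [ 1.25366249e-02 -3.82123053e+01 -2.36406058e+01  5.03163246e-03
 -7.95006752e-02 -5.16031086e-01]
```

View pics/side4.png

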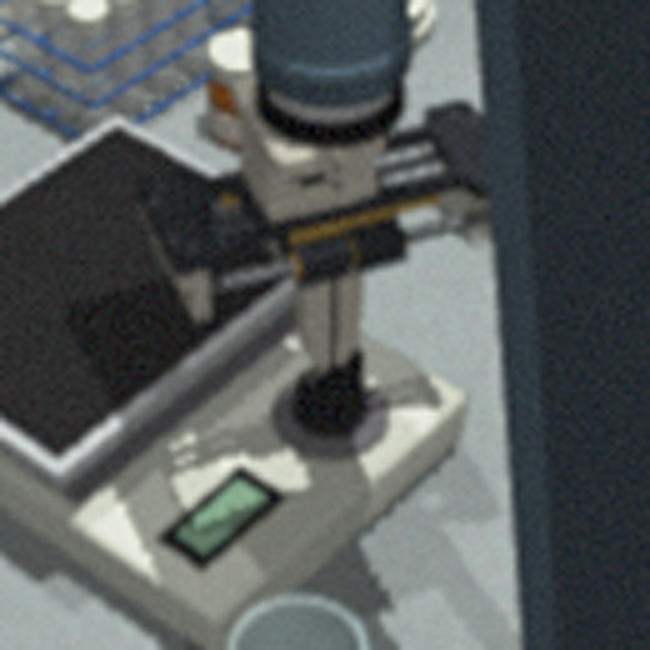

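```bash
python3 - <<'E'
from h import *
c=cam("side")
for p in [[.4758,-.0204,.0717],[.4758,-.0204,.0907],[.4712,-.0195,.094],[.4712,-.0195,.062],[.44,-.02,.06],[.5,-.02,.06]]: print(p,(w2px(c,p)[0]-[200,130])*5)
c=cam("top"); print(w2px(c,[[.4758,-.0204,.0717],[.4712,-.0195,.094]])); save(c,"top4.png",(200,170,320,290),5)
E
```

```text
[0.4758, -0.0204, 0.0717] [326.65462348 392.29596393]
[0.4758, -0.0204, 0.0907] [326.92170966 368.21429077]
[0.4712, -0.0195, 0.094] [331.79784521 368.92383181]
[0.4712, -0.0195, 0.062] [331.25572028 409.33188848]
[0.44, -0.02, 0.06] [372.11677207 439.84516368]
[0.5, -0.02, 0.06] [295.6241424  385.72097819]
[[261.11273586 226.20702226]
 [260.97923607 227.48545723]]
```

View pics/top4.png

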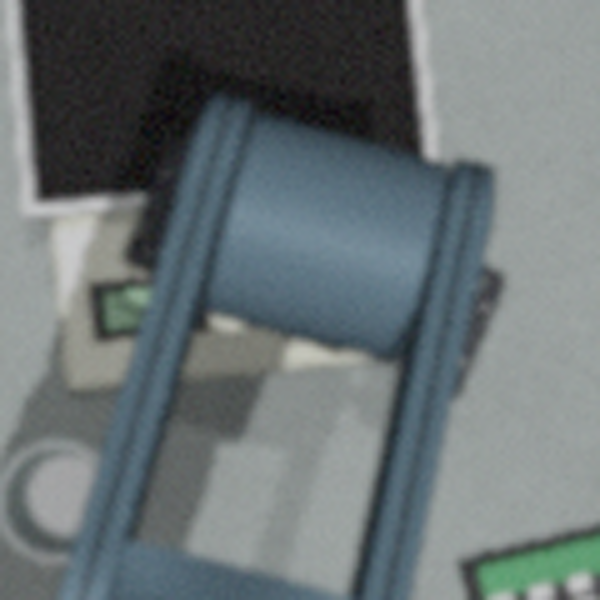

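```bash
python3 - <<'E'
from h import *
import pickle
c=pickle.load(open("side0.pkl","rb"))
for z in(.2035,.2225): print(w2px(c,[[.5847,.334-.0465,z],[.5847,.334-.055,z],[.5847,.334+.05,z]])*1.2)
s=st();print(s["tool_pos"],s["grip_width"],s["grip_force"])
a=cv2.imread("pics/side3.png")[180:290,60:200];b=cv2.imread("pics/side1.png")[230:300,290:350]
cv2.imwrite("pics/f.png",np.hstack([cv2.resize(a,(560,440),interpolation=2),cv2.resize(cam("side")["frame"][190:230,250:280,::-1],(240,440),interpolation=2)]))
E
```

```text
[[170.29952433 254.19812324]
 [173.86609568 252.02559569]
 [128.1287017  279.98656349]]
[[168.39030004 247.40486451]
 [172.01300864 245.22930964]
 [125.52956835 273.25932836]]
[ 0.47582163 -0.02039112  0.07169979] 0.0067642594138976045 0.0
```

View pics/f.png

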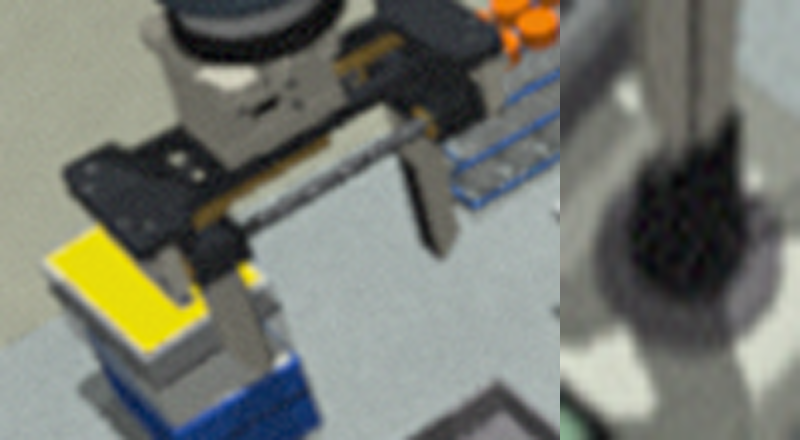

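The side view shows the fingertips ending about 20 mm short of the nominal TCP, just above the bar, so the grip closed on air. I'll re-open, turn back and descend further in small force-checked steps.

Emit:
play_rows(
  motion=[
    {"x": 0,"y": 0,"z": -0.02,"rx": 0,"ry": 0,"rz": 10},
    {"x": 0,"y": 0,"z": -0.02,"rx": 0,"ry": 0,"rz": 20},
    {"x": 0,"y": 0,"z": -0.02,"rx": 0,"ry": 0,"rz": 30},
    {"x": 0,"y": 0,"z": -0.02,"rx": 0,"ry": 0,"rz": 40},
    {"x": 0,"y": 0,"z": -0.02,"rx": 0,"ry": 0,"rz": 50},
    {"x": 0,"y": 0,"z": -0.02,"rx": 0,"ry": 0,"rz": 60},
    {"x": 0,"y": 0,"z": -0.02,"rx": 0,"ry": 0,"rz": 65},
    {"x": 0,"y": 0,"z": 0,"rx": 0,"ry": 0,"rz": 65},
    {"x": 0,"y": 0,"z": 0.005,"rx": 0,"ry": 0,"rz": 65},
    {"x": 0,"y": 0,"z": 0.005,"rx": 0,"ry": 0,"rz": 65},
  ],
  jaw=0.27,
)

```text
time: 11.85
tool_pos: [0.4755, -0.0203, 0.0665]
tcp_rot: [0.714, -0.7, -0.0, 0.0]
ft_force: [-0.1, 0.1, 0.3]
grip_width: 0.364
grip_force: 0.0
```

Emit:
play_rows(
  motion=[
    {"x": 0,"y": 0,"z": 0.003,"rx": 0,"ry": 0,"rz": 0},
    {"x": 0,"y": 0,"z": 0.006,"rx": 0,"ry": 0,"rz": 0},
    {"x": 0,"y": 0,"z": 0.006,"rx": 0,"ry": 0,"rz": 0},
  ],
)

```text
time: 12.22
tool_pos: [0.4757, -0.0204, 0.0606]
tcp_rot: [0.715, -0.7, -0.0, 0.0]
ft_force: [-0.4, 0.6, -0.4]
grip_width: 0.363
grip_force: 0.0
```

Emit:
play_rows(
  motion=[
    {"x": 0,"y": 0,"z": 0.002,"rx": 0,"ry": 0,"rz": 0},
    {"x": 0,"y": 0,"z": 0.004,"rx": 0,"ry": 0,"rz": 0},
    {"x": 0,"y": 0,"z": 0.004,"rx": 0,"ry": 0,"rz": 0},
  ],
)

```text
time: 12.6
tool_pos: [0.4756, -0.0204, 0.0565]
tcp_rot: [0.715, -0.7, -0.0, 0.0]
ft_force: [0.3, 0.9, 0.0]
grip_width: 0.366
grip_force: 0.0
```

Emit:
play_rows(
  motion=[
    {"x": 0,"y": 0,"z": 0,"rx": 0,"ry": 0,"rz": 0},
    {"x": 0,"y": 0,"z": 0,"rx": 0,"ry": 0,"rz": 0},
    {"x": 0,"y": 0,"z": 0,"rx": 0,"ry": 0,"rz": 0},
    {"x": 0,"y": 0,"z": 0,"rx": 0,"ry": 0,"rz": 0},
  ],
  jaw=1,
  force=8,
)

```text
time: 13.1
tool_pos: [0.4743, -0.0204, 0.0565]
tcp_rot: [0.715, -0.699, -0.001, 0.001]
ft_force: [-5.9, -1.3, 4.9]
grip_width: 0.154
grip_force: 7.8
```

Now it holds the bar (14.3 mm). I'll turn counterclockwise.

Emit:
play_rows(
  motion=[
    {"x": 0,"y": 0,"z": 0,"rx": 0,"ry": 0,"rz": -10},
    {"x": 0,"y": 0,"z": 0,"rx": 0,"ry": 0,"rz": -20},
    {"x": 0,"y": 0,"z": 0,"rx": 0,"ry": 0,"rz": -30},
    {"x": 0,"y": 0,"z": 0,"rx": 0,"ry": 0,"rz": -40},
    {"x": 0,"y": 0,"z": 0,"rx": 0,"ry": 0,"rz": -50},
    {"x": 0,"y": 0,"z": 0,"rx": 0,"ry": 0,"rz": -60},
    {"x": 0,"y": 0,"z": 0,"rx": 0,"ry": 0,"rz": -65},
    {"x": 0,"y": 0,"z": 0,"rx": 0,"ry": 0,"rz": -65},
  ],
)

```text
time: 14.1
tool_pos: [0.4738, -0.0211, 0.0566]
tcp_rot: [0.979, -0.205, -0.002, 0.001]
ft_force: [-7.5, -5.2, 5.5]
grip_width: 0.149
grip_force: 8.0
```

Emit:
play_rows(
  motion=[
    {"x": 0,"y": 0,"z": 0,"rx": 0,"ry": 0,"rz": -10},
    {"x": 0,"y": 0,"z": 0,"rx": 0,"ry": 0,"rz": -20},
    {"x": 0,"y": 0,"z": 0,"rx": 0,"ry": 0,"rz": -30},
    {"x": 0,"y": 0,"z": 0,"rx": 0,"ry": 0,"rz": -35},
    {"x": 0,"y": 0,"z": 0,"rx": 0,"ry": 0,"rz": -35},
  ],
)

```text
time: 14.72
tool_pos: [0.4745, -0.0213, 0.0565]
tcp_rot: [0.995, 0.098, -0.001, 0.001]
ft_force: [-4.3, -3.7, 2.7]
grip_width: 0.162
grip_force: 8.4
```

```bash
python3 - <<'E'
from h import *
s=st();print(s["joints"],s["grip_width"]*93,s["ft_torque"],s["tau"][-1])
E
```

```text
[-0.27858572  0.26629873  1.88812303 -0.0023268   0.98918281  1.09664367] 15.04857301105845 [-0.77234457  0.95092095 -0.2057563 ] -0.5476133711636066
```

Emit:
play_rows(
  motion=[
    {"x": 0,"y": 0,"z": 0,"rx": 0,"ry": 0,"rz": -8},
    {"x": 0,"y": 0,"z": 0,"rx": 0,"ry": 0,"rz": -16},
    {"x": 0,"y": 0,"z": 0,"rx": 0,"ry": 0,"rz": -16},
  ],
)

```text
time: 15.1
tool_pos: [0.4758, -0.0211, 0.0566]
tcp_rot: [0.972, 0.235, -0.0, 0.001]
ft_force: [-2.2, -3.8, -0.2]
grip_width: 0.217
grip_force: 8.3
```

```bash
python3 - <<'E'
from h import *
s=st();print(s["joints"],s["grip_width"]*93,s["ft_torque"],s["tau"][-1])
c=cam("side");save(c,"k5.png",(235,170,305,240),8)
E
```

```text
[-2.78286076e-01  2.66678683e-01  1.88721528e+00 -1.24060214e-03
  9.87411123e-01  8.19606392e-01] 20.207097898680676 [-0.7726841   0.36602652 -0.19675623] -0.9588188678026199
```

View pics/k5.png

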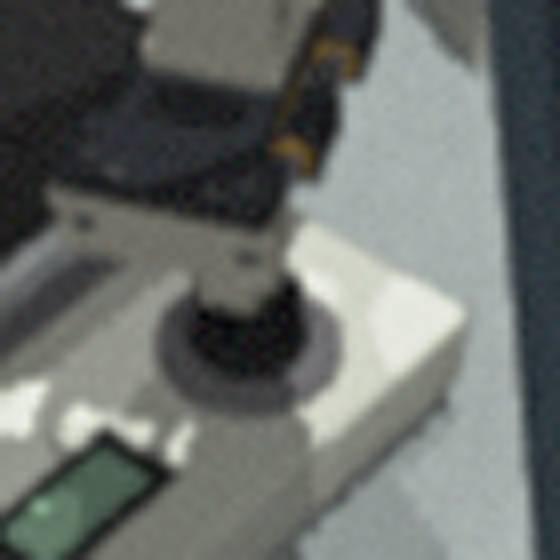

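The width grew to 20 mm while the bar stayed put, so the knob is hard against its stop. Releasing and lifting.

Emit:
play_rows(
  motion=[
    {"x": 0,"y": 0,"z": 0,"rx": 0,"ry": 0,"rz": 0},
    {"x": 0,"y": 0,"z": 0,"rx": 0,"ry": 0,"rz": 0},
    {"x": 0,"y": 0,"z": 0,"rx": 0,"ry": 0,"rz": 0},
    {"x": 0,"y": 0,"z": -0.03,"rx": 0,"ry": 0,"rz": 0},
    {"x": 0,"y": 0,"z": -0.08,"rx": 0,"ry": 0,"rz": 0},
    {"x": 0,"y": 0,"z": -0.13,"rx": 0,"ry": 0,"rz": 0},
    {"x": 0,"y": 0,"z": -0.18,"rx": 0,"ry": 0,"rz": 0},
    {"x": 0,"y": 0,"z": -0.23,"rx": 0,"ry": 0,"rz": 0},
    {"x": 0,"y": 0,"z": -0.23,"rx": 0,"ry": 0,"rz": 0},
  ],
  jaw=0.0,
)

```text
time: 16.27
tool_pos: [0.4781, -0.0207, 0.291]
tcp_rot: [0.972, 0.235, 0.004, 0.002]
ft_force: [0.1, 0.0, 0.0]
grip_width: 0.498
grip_force: 0.0
```

```bash
python3 - <<'E'
from h import *
from scipy.optimize import least_squares
s=st();print(s["tool_pos"],s["joints"])
L=[json.loads(l) for l in open("log.txt")]
J=np.array([l[0] for l in L]);T=np.array([l[1] for l in L])
# r_plane, lateral offset
def fk(p,J):
    a1,d1,L2,e,L3,d6,o=p; q2,q3,q5=J[:,1],J[:,2],J[:,4]
    f=q2+q3; t=f+q5
    r=a1+L2*np.sin(q2)+L3*np.sin(f)+e*np.cos(f)+d6*np.sin(t)
    z=d1+L2*np.cos(q2)+L3*np.cos(f)-e*np.sin(f)+d6*np.cos(t)
    c,s=np.cos(J[:,0]),np.sin(J[:,0]); return np.c_[r*c-o*s,r*s+o*c,z]
p0=[0,.3,.5,0,.45,.25,.11]
w=np.array([.05,.1,.1,.02,.1,.1,.05])
R=least_squares(lambda p:np.r_[((fk(p,J)-T)/.001).ravel(),(p-p0)/w*.3],p0)
print(R.x.round(4),np.abs(fk(R.x,J)-T).max(),len(J))
E
```

```text
[ 0.47813807 -0.02065874  0.29098551] [-2.77197215e-01  6.97452245e-02  1.51932974e+00  4.48793513e-04
  1.54350157e+00  8.18490549e-01]
[-0.      0.2193  0.5344  0.0602  0.4259  0.3935  0.1107] 0.0006393701969276272 19
```

```bash
cat >> h.py <<'E'
def tilt(yaw,a): return down(yaw)*Ro.from_euler('y',a,degrees=True)
def gp(P,R,g=.034): return np.array(P)+g*R.apply([0,0,1])
E
python3 - <<'E'
from h import *
c=cam("side");save(c,"k6.png",(200,130,330,260),4.5)
R=tilt(-111.5,-30); p=gp([.566,-.272,.024],R); print(p)
goto([.5,-.2,.29],down(-60)); goto(p+[0,0,.12],R)
E
```

```text
[ 0.57223052 -0.2561829  -0.00544486]
{'x': -0.0615, 'y': 0.1703, 'z': -0.0014, 'rx': -0.0, 'ry': -0.3, 'rz': 87.2}
{'x': -0.0236, 'y': 0.2529, 'z': 0.1744, 'rx': 36.0, 'ry': -13.9, 'rz': 134.8}
```

View pics/k6.png

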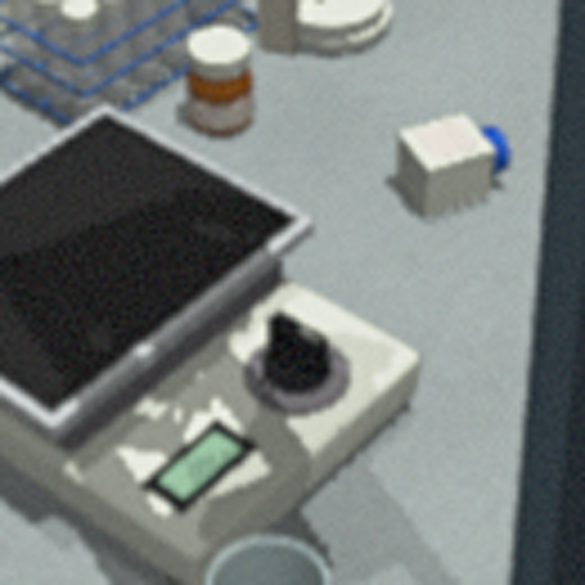

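The bar now lies along x, with its end at (278,318), so the knob is at zero. Bottle A is unchanged at (450,165). Moving to A.

Emit:
play_rows(
  motion=[
    {"x": -0.01,"y": 0.03,"z": 0,"rx": 0,"ry": 0,"rz": 10},
    {"x": -0.02,"y": 0.06,"z": 0,"rx": 0,"ry": 0,"rz": 20},
    {"x": -0.025,"y": 0.09,"z": 0,"rx": 0,"ry": 0,"rz": 30},
    {"x": -0.03,"y": 0.12,"z": 0,"rx": 0,"ry": 0,"rz": 40},
    {"x": -0.035,"y": 0.15,"z": 0,"rx": 0,"ry": 0,"rz": 50},
    {"x": -0.04,"y": 0.17,"z": 0,"rx": 0,"ry": 0,"rz": 60},
    {"x": -0.05,"y": 0.17,"z": 0,"rx": 0,"ry": 0,"rz": 70},
    {"x": -0.06,"y": 0.17,"z": 0,"rx": 0,"ry": 0,"rz": 80},
    {"x": -0.06,"y": 0.17,"z": 0,"rx": 0,"ry": 0,"rz": 87},
    {"x": -0.06,"y": 0.17,"z": 0,"rx": 0,"ry": 0,"rz": 87},
  ],
  jaw=-1,
)

```text
time: 17.58
tool_pos: [0.4995, -0.1985, 0.2848]
tcp_rot: [0.867, -0.498, -0.002, -0.0]
ft_force: [-0.7, -0.5, 0.6]
grip_width: 1.002
grip_force: 0.0
```

```bash
python3 - <<'E'
from h import *
R=tilt(-111.5,-30); p=gp([.566,-.272,.024],R)
goto(p+[0,0,.12],R)
E
```

```text
{'x': 0.0869, 'y': -0.034, 'z': 0.17, 'rx': 13.7, 'ry': -27.8, 'rz': 50.5}
```

Emit:
play_rows(
  motion=[
    {"x": 0.01,"y": -0.005,"z": 0.02,"rx": 2,"ry": -4.6,"rz": 8.4},
    {"x": 0.025,"y": -0.01,"z": 0.04,"rx": 4,"ry": -9.2,"rz": 16.8},
    {"x": 0.04,"y": -0.015,"z": 0.07,"rx": 6.8,"ry": -13.9,"rz": 25.2},
    {"x": 0.06,"y": -0.02,"z": 0.1,"rx": 9,"ry": -18.5,"rz": 33.6},
    {"x": 0.075,"y": -0.03,"z": 0.13,"rx": 11.4,"ry": -23.2,"rz": 42},
    {"x": 0.087,"y": -0.034,"z": 0.16,"rx": 13.7,"ry": -27.8,"rz": 50.5},
    {"x": 0.087,"y": -0.034,"z": 0.17,"rx": 13.7,"ry": -27.8,"rz": 50.5},
    {"x": 0.087,"y": -0.034,"z": 0.17,"rx": 13.7,"ry": -27.8,"rz": 50.5},
    {"x": 0.087,"y": -0.034,"z": 0.17,"rx": 13.7,"ry": -27.8,"rz": 50.5},
  ],
)

```text
time: 18.7
tool_pos: [0.5742, -0.2565, 0.1185]
tcp_rot: [-0.546, 0.797, 0.143, 0.215]
ft_force: [-0.5, -0.1, -0.8]
grip_width: 1.003
grip_force: 0.0
```

```bash
cat >> h.py <<'E'
from scipy.optimize import least_squares
PK=None
def fk(p,q):
    a1,d1,L2,e,L3,d6,o=p
    Rz=lambda a:Ro.from_euler('z',a); Ry=lambda a:Ro.from_euler('y',a)
    A=Rz(q[0]); B=A*Ry(q[1]); C=A*Ry(q[1]+q[2])*Rz(q[3]); D=C*Ry(q[4]); E=D*Rz(q[5]-0)
    x=A.apply([a1,o,d1])+B.apply([0,0,L2])+A.__mul__(Ry(q[1]+q[2])).apply([e,0,L3])+D.apply([0,0,d6])
    return x,E
def fit():
    L=[json.loads(l) for l in open("log.txt")]
    p0=np.array([0,.22,.53,.06,.43,.25,.11]);w=np.array([.02,.2,.2,.05,.2,.2,.05])
    f=lambda p:np.r_[np.concatenate([(fk(p,l[0])[0]-l[1])/.001 for l in L]),(p-p0)/w*.3]
    r_=least_squares(f,p0).x; print(r_.round(4),max(np.abs(fk(r_,l[0])[0]-l[1]).max() for l in L)); l=L[-1]
    print("Roff",(fk(r_,l[0])[1].inv()*Ro.from_quat(l[2])).as_rotvec(degrees=True).round(1)); return r_
E
python3 - <<'E'
from h import *
s=st(); print(s["tool_pos"],s["joints"])
fit()
R=tilt(-111.5,-30); p=gp([.566,-.272,.024],R)
goto(p+[0,0,.06],R);goto(p+[0,0,.0],R)
c=cam("side");save(c,"a1.png",(230,90,360,220),4.5)
E
```

```text
[ 0.57424127 -0.25654575  0.1184766 ] [-0.88767298  0.55813068  1.39094556  0.45359743  1.47367963  2.51499229]
[0.     0.2217 0.5344 0.0602 0.4259 0.3959 0.1108] 5.575050583406238e-07
Roff [ 0. -0. 90.]
{'x': 0.0322, 'y': 0.0024, 'z': 0.0552, 'rx': -0.3, 'ry': -0.1, 'rz': 0.3}
{'x': 0.062, 'y': 0.0028, 'z': 0.1073, 'rx': -0.3, 'ry': -0.1, 'rz': 0.3}
```

View pics/a1.png

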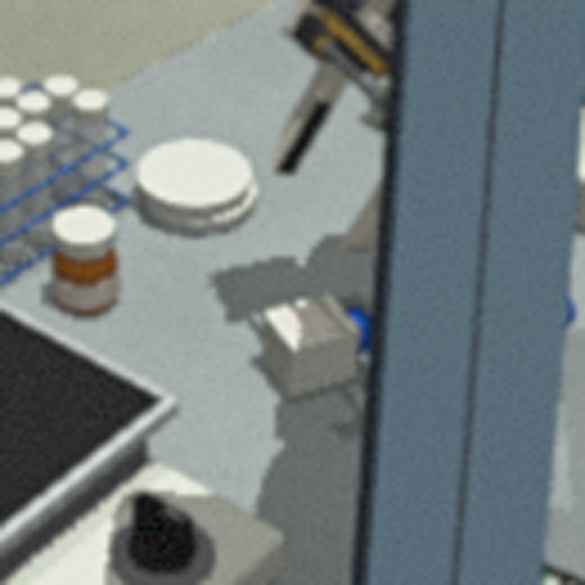

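```bash
cat >> h.py <<'E'
PK=np.array([0,.2217,.5344,.0602,.4259,.3959,.1108])
LO=np.array([-3.14,-.91,.19,-1.22,.22,-3.12]);HI=np.array([3.14,2.08,2.58,4.36,2.71,3.12])
def ik(pos,R,q0):
    def f(q):
        x,E=fk(PK,q); return np.r_[(x-pos)*10,((E*Ro.from_euler('z',90,degrees=True)).inv()*R).as_rotvec(),(q-q0)*1e-5]
    s=least_squares(f,np.clip(q0,LO+.01,HI-.01),bounds=(LO,HI)); return s.x,np.abs(s.fun[:6]).max()
E
python3 - <<'E'
from h import *
s=st();R=Ro.from_quat(s["tcp_rot"]);c=cam("side")
for sg in(1,-1):
  for g in(0,.01,.02,.03): print(sg,g,(w2px(c,s["tool_pos"]+R.apply([0,sg*.052,-g]))[0]-[230,90])*4.5)
q0=s["joints"];np.set_printoptions(precision=2,suppress=True)
for n,P,d in [("A",[.566,-.272,.024],-111.5),("B",[.4658,-.394,.024],-91.5),("C",[.3714,.2754,.024],107.4)]:
    R=tilt(d,-30);print(n,ik(gp(P,R),R,q0),ik(gp(P,R)+[0,0,.12],R,q0))
sh=Ro.from_euler('z',3.4,degrees=True)
for y in(.075,0,-.075):
  for a in(60,50):
    P=np.array([.6155,.0294,.13])+sh.apply([-.0,y,0])
    for d in (np.degrees(np.arctan2(P[1],P[0]))-8,):
        R=tilt(d,a);print(y,a,d,ik(gp(P,R),R,np.array([0,.5,1.5,0,.6,1.57])))
E
```

```text
1 0 [329.88750862 286.2093722 ]
1 0.01 [337.262747   274.33608668]
1 0.02 [344.68305975 262.38720092]
1 0.03 [352.14847299 250.36260358]
-1 0 [261.25868424 203.90809206]
-1 0.01 [268.0245974  192.41204117]
-1 0.02 [274.83002984 180.84878423]
-1 0.03 [281.67500535 169.21827959]
A (array([-0.89,  0.7 ,  1.49,  0.47,  1.27,  2.41]), np.float64(4.005915044125174e-11)) (array([-0.89,  0.56,  1.39,  0.45,  1.47,  2.52]), np.float64(5.580258477522193e-13))
B (array([-1.05,  0.8 ,  1.27,  0.27,  1.53,  2.05]), np.float64(4.701417033459164e-11)) (array([-1.05,  0.68,  1.18,  0.27,  1.73,  2.1 ]), np.float64(4.922517948813264e-11))
C (array([0.63, 0.32, 2.44, 4.36, 0.36, 2.03]), np.float64(0.5799190729181869)) (array([0.62, 0.01, 2.51, 4.36, 0.35, 1.91]), np.float64(0.8040674487564433))
0.075 60 1.6835050237487525 (array([ 0.12,  0.23,  2.1 , -1.22,  0.22,  2.87]), np.float64(0.29843177323869297))
0.075 50 1.6835050237487525 (array([ 0.12,  0.24,  2.1 , -1.22,  0.22,  2.86]), np.float64(0.14638837757304074))
0 60 -5.265285855139708 (array([-0.  ,  0.23,  2.11, -1.22,  0.22,  2.87]), np.float64(0.2996357647125654))
0 50 -5.265285855139708 (array([-0.17,  0.23,  2.28,  2.9 ,  0.25, -1.39]), np.float64(4.183577297089958e-09))
-0.075 60 -12.194654862116547 (array([-0.12,  0.23,  2.1 , -1.22,  0.22,  2.87]), np.float64(0.2978580979686404))
-0.075 50 -12.194654862116547 (array([-0.29,  0.24,  2.27,  2.91,  0.24, -1.39]), np.float64(4.239293291408151e-09))
```

```bash
cat > srch.py <<'E'
from h import *
np.set_printoptions(precision=2,suppress=True)
G=.038; seeds=[np.array([0,.4,1.9,j4,.8,j6]) for j4 in(-.9,0,1,2,3) for j6 in(-1.5,1.5)]
def best(p,R,az):
    o=[]
    for s in seeds:
        s=s.copy(); s[0]=az; q,e=ik(p,R,s)
        if e<1e-4 and not any(np.abs(q-x).max()<.1 for x in o): o.append(q)
    return o
sh=Ro.from_euler('z',3.4,degrees=True)
for th in (30,45):
  for d in range(-120,121,30):
    P=np.array([.6155,.0294,.13]); R=tilt(d,90-th)
    for q in best(gp(P,R,G),R,0): print("place th",th,"d",d,q, "margin %.2f"%np.minimum(q-LO,HI-q)[2:].min())
  for n,P,d in [("A",[.566,-.272,.024],-111.5),("B",[.4658,-.394,.024],-91.5),("C",[.3714,.2754,.024],107.4)]:
    R=tilt(d,-th)
    for q in best(gp(P,R,G),R,np.arctan2(P[1],P[0])): print("pick",n,th,q)
E
time python3 srch.py
```

```text
place th 30 d -120 [ 0.23  0.98  0.96 -0.74  1.95 -2.39] margin 0.48
place th 30 d -90 [ 0.35  0.78  1.39 -0.95  1.53 -2.46] margin 0.27
place th 30 d -30 [ 0.2   0.42  2.2   4.21  0.72 -2.09] margin 0.15
place th 30 d 0 [-0.27  0.34  2.41  2.76  0.67 -1.4 ] margin 0.17
place th 30 d 30 [-0.65  0.4   2.26  1.65  0.93 -1.01] margin 0.32
place th 30 d 60 [-0.69  0.56  1.9   1.1   1.27 -0.85] margin 0.68
place th 30 d 90 [-0.59  0.75  1.47  0.81  1.66 -0.84] margin 1.05
place th 30 d 120 [-0.44  0.94  1.04  0.59  2.04 -0.94] margin 0.67
pick A 30 [-0.89  0.7   1.49  0.48  1.26  2.41]
pick B 30 [-1.04  0.8   1.28  0.27  1.52  2.05]
pick C 30 [ 0.75  0.55  1.81 -0.53  1.09  0.77]
place th 45 d -120 [ 0.18  0.83  1.09 -0.58  1.77 -2.39] margin 0.64
place th 45 d -90 [ 0.27  0.66  1.43 -0.77  1.38 -2.6 ] margin 0.45
place th 45 d -60 [ 0.27  0.47  1.78 -1.    0.95 -2.76] margin 0.22
place th 45 d 30 [-0.52  0.28  2.11  1.22  0.7  -0.43] margin 0.47
place th 45 d 60 [-0.58  0.44  1.84  0.9   1.13 -0.57] margin 0.74
place th 45 d 90 [-0.52  0.62  1.49  0.66  1.5  -0.73] margin 1.09
place th 45 d 120 [-0.4   0.8   1.14  0.46  1.84 -0.94] margin 0.87
pick A 45 [-0.98  0.81  1.43  0.63  1.45  2.28]
pick B 45 [-1.09  0.96  1.1   0.36  1.79  2.02]
pick C 45 [ 0.86  0.7   1.71 -0.67  1.3   0.94]
real	0m16.323s
user	0m16.607s
sys	0m0.214s
```

```bash
python3 - <<'E'
from h import *
R=tilt(-111.5,-30); p=gp([.566,-.272,.024],R,.04)
goto(p+[0,0,.04],R);goto(p+[0,0,.01],R);goto(p,R)
E
```

```text
{'x': 0.042, 'y': 0.0027, 'z': 0.0788, 'rx': -0.3, 'ry': -0.1, 'rz': 0.3}
{'x': 0.057, 'y': 0.0029, 'z': 0.1048, 'rx': -0.3, 'ry': -0.1, 'rz': 0.3}
{'x': 0.0619, 'y': 0.003, 'z': 0.1134, 'rx': -0.3, 'ry': -0.1, 'rz': 0.3}
```

Emit:
play_rows(
  motion=[
    {"x": 0.02,"y": 0.001,"z": 0.04,"rx": 0,"ry": 0,"rz": 0.3},
    {"x": 0.042,"y": 0.003,"z": 0.079,"rx": -0.3,"ry": 0,"rz": 0.3},
    {"x": 0.05,"y": 0.003,"z": 0.092,"rx": -0.3,"ry": 0,"rz": 0.3},
    {"x": 0.055,"y": 0.003,"z": 0.1,"rx": -0.3,"ry": 0,"rz": 0.3},
    {"x": 0.057,"y": 0.003,"z": 0.105,"rx": -0.3,"ry": 0,"rz": 0.3},
    {"x": 0.057,"y": 0.003,"z": 0.105,"rx": -0.3,"ry": 0,"rz": 0.3},
  ],
)

```text
time: 19.55
tool_pos: [0.5726, -0.2537, -0.0019]
tcp_rot: [-0.542, 0.799, 0.146, 0.213]
ft_force: [0.4, -0.2, 0.7]
grip_width: 1.001
grip_force: 0.0
```

Emit:
play_rows(
  motion=[
    {"x": 0.003,"y": 0,"z": 0.005,"rx": 0,"ry": 0,"rz": 0},
    {"x": 0.005,"y": 0,"z": 0.009,"rx": 0,"ry": 0,"rz": 0},
    {"x": 0.005,"y": 0,"z": 0.009,"rx": 0,"ry": 0,"rz": 0},
  ],
)

```text
time: 19.92
tool_pos: [0.5719, -0.2528, -0.0134]
tcp_rot: [-0.542, 0.8, 0.147, 0.213]
ft_force: [-0.0, 0.6, -0.2]
grip_width: 0.996
grip_force: 0.0
```

Emit:
play_rows(
  motion=[
    {"x": 0,"y": 0,"z": 0,"rx": 0,"ry": 0,"rz": 0},
    {"x": 0,"y": 0,"z": 0,"rx": 0,"ry": 0,"rz": 0},
    {"x": 0,"y": 0,"z": 0,"rx": 0,"ry": 0,"rz": 0},
    {"x": 0,"y": 0,"z": 0,"rx": 0,"ry": 0,"rz": 0},
    {"x": 0,"y": 0,"z": 0,"rx": 0,"ry": 0,"rz": 0},
    {"x": 0,"y": 0,"z": 0,"rx": 0,"ry": 0,"rz": 0},
  ],
  jaw=1,
  force=30,
)

```text
time: 20.68
tool_pos: [0.5721, -0.2531, -0.013]
tcp_rot: [-0.542, 0.8, 0.147, 0.213]
ft_force: [-1.7, 0.0, 0.9]
grip_width: 0.517
grip_force: 29.8
```

```bash
python3 - <<'E'
from h import *
s=st();print(s["tool_pos"],s["ft_force"])
goto(s["tool_pos"]+[0,0,.2],down(-111.5))
E
```

```text
[ 0.57206054 -0.25307927 -0.01304615] [-1.70105731  0.04768233  0.92628709]
{'x': -0.0999, 'y': 0.0008, 'z': -0.1733, 'rx': 0.2, 'ry': 30.0, 'rz': -0.2}
```

Gripped at 48 mm. Lifting and untilting.

Emit:
play_rows(
  motion=[
    {"x": -0.015,"y": 0,"z": -0.026,"rx": 0,"ry": 0,"rz": 0},
    {"x": -0.03,"y": 0,"z": -0.052,"rx": 0,"ry": 0,"rz": 0},
    {"x": -0.05,"y": 0,"z": -0.087,"rx": 0,"ry": 7,"rz": 0},
    {"x": -0.067,"y": 0,"z": -0.117,"rx": 0,"ry": 15,"rz": 0},
    {"x": -0.085,"y": 0,"z": -0.147,"rx": 0,"ry": 22,"rz": 0},
    {"x": -0.1,"y": 0,"z": -0.173,"rx": 0,"ry": 30,"rz": 0},
    {"x": -0.1,"y": 0,"z": -0.173,"rx": 0,"ry": 30,"rz": 0},
  ],
)

```text
time: 21.55
tool_pos: [0.5754, -0.2511, 0.1902]
tcp_rot: [-0.564, 0.826, -0.001, 0.0]
ft_force: [0.6, -0.6, -2.4]
grip_width: 0.516
grip_force: 29.8
```

```bash
python3 - <<'E'
from h import *
s=st();print(s["tool_pos"],s["ft_force"],s["grip_width"]*93,s["joints"])
goto([.5,-.2,.28],down(-20))
# target place
sh=Ro.from_euler('z',3.4,degrees=True)
P=np.array([.6155,.0294,.13])+sh.apply([0,.078,0]);R=tilt(75,60)
q0=np.array([-.6,.6,1.7,1,1.4,-.85])
print(P,gp(P,R,.04),ik(gp(P,R,.04),R,q0),ik(gp(P,R,.04)+[0,0,.15],R,q0))
for y in(0,-.078):
  P=np.array([.6155,.0294,.13])+sh.apply([0,y,0]);print(ik(gp(P,R,.04),R,q0),ik(gp(P,R,.04)+[0,0,.15],R,q0))
E
```

```text
[ 0.5754041  -0.25114865  0.19015539] [ 0.62505678 -0.6290667  -2.42679731] 48.00189996226977 [-5.88450415e-01  3.96721794e-01  1.33723778e+00 -8.06216647e-04
  1.40492250e+00  2.92632595e+00]
{'x': -0.02, 'y': 0.0886, 'z': -0.0901, 'rx': -0.0, 'ry': -0.2, 'rz': -91.4}
[0.6108741  0.10726271 0.13      ] [0.61983986 0.14072336 0.11      ] (array([-0.5419794 ,  0.6094929 ,  1.77911802,  1.01523807,  1.3683509 ,
       -0.8354383 ]), np.float64(9.338030348970959e-12)) (array([-0.5419794 ,  0.39913777,  1.66912815,  0.98375877,  1.54264498,
       -0.56449344]), np.float64(2.6679658482464674e-11))
(array([-0.65031812,  0.65106326,  1.68644591,  0.93809029,  1.45995521,
       -0.83573152]), np.float64(8.282438068718532e-10)) (array([-0.65031812,  0.45437697,  1.57897739,  0.93311648,  1.64132621,
       -0.59118408]), np.float64(1.3629325446018467e-10))
(array([-0.74330337,  0.70399523,  1.56919888,  0.87519322,  1.55390346,
       -0.82765451]), np.float64(1.316182163257906e-10)) (array([-0.74330337,  0.52242383,  1.46353396,  0.89190262,  1.73688722,
       -0.60531005]), np.float64(6.064193591726053e-11))
```

Emit:
play_rows(
  motion=[
    {"x": 0,"y": 0.01,"z": -0.03,"rx": 0,"ry": 0,"rz": -10},
    {"x": 0,"y": 0.02,"z": -0.06,"rx": 0,"ry": 0,"rz": -20},
    {"x": -0.01,"y": 0.03,"z": -0.09,"rx": 0,"ry": 0,"rz": -30},
    {"x": -0.01,"y": 0.04,"z": -0.09,"rx": 0,"ry": 0,"rz": -40},
    {"x": -0.015,"y": 0.05,"z": -0.09,"rx": 0,"ry": 0,"rz": -50},
    {"x": -0.02,"y": 0.06,"z": -0.09,"rx": 0,"ry": 0,"rz": -60},
    {"x": -0.02,"y": 0.07,"z": -0.09,"rx": 0,"ry": 0,"rz": -70},
    {"x": -0.02,"y": 0.08,"z": -0.09,"rx": 0,"ry": 0,"rz": -80},
    {"x": -0.02,"y": 0.088,"z": -0.09,"rx": 0,"ry": 0,"rz": -90},
    {"x": -0.02,"y": 0.088,"z": -0.09,"rx": 0,"ry": 0,"rz": -90},
  ],
)

```text
time: 22.8
tool_pos: [0.4977, -0.2024, 0.2752]
tcp_rot: [0.982, -0.189, -0.003, -0.002]
ft_force: [0.6, -0.3, -1.2]
grip_width: 0.512
grip_force: 29.8
```

```bash
python3 - <<'E'
from h import *
s=st();print(s["tool_pos"],s["grip_width"]*93,s["joints"])
goto([.56,-.05,.30],down(75))
E
```

```text
[ 0.49768371 -0.2024299   0.27519671] 47.58680019840167 [-5.94192777e-01  1.97880575e-01  1.40688215e+00  2.26757750e-04
  1.54430527e+00  1.35748881e+00]
{'x': 0.001, 'y': -0.1647, 'z': -0.0245, 'rx': -0.4, 'ry': 0.2, 'rz': -96.8}
```

Emit:
play_rows(
  motion=[
    {"x": 0,"y": -0.02,"z": -0.02,"rx": 0,"ry": 0,"rz": -10},
    {"x": 0,"y": -0.04,"z": -0.025,"rx": 0,"ry": 0,"rz": -20},
    {"x": 0,"y": -0.06,"z": -0.025,"rx": 0,"ry": 0,"rz": -30},
    {"x": 0,"y": -0.08,"z": -0.025,"rx": 0,"ry": 0,"rz": -40},
    {"x": 0,"y": -0.1,"z": -0.025,"rx": 0,"ry": 0,"rz": -50},
    {"x": 0,"y": -0.12,"z": -0.025,"rx": 0,"ry": 0,"rz": -60},
    {"x": 0,"y": -0.14,"z": -0.025,"rx": 0,"ry": 0,"rz": -70},
    {"x": 0,"y": -0.155,"z": -0.025,"rx": 0,"ry": 0,"rz": -80},
    {"x": 0,"y": -0.165,"z": -0.025,"rx": 0,"ry": 0,"rz": -90},
    {"x": 0,"y": -0.165,"z": -0.025,"rx": 0,"ry": 0,"rz": -97},
  ],
)

```text
time: 24.05
tool_pos: [0.5601, -0.0485, 0.3004]
tcp_rot: [0.791, 0.611, -0.001, -0.003]
ft_force: [-0.2, 0.9, -1.1]
grip_width: 0.518
grip_force: 29.8
```

```bash
python3 - <<'E'
from h import *
s=st();print(s["tool_pos"],s["grip_width"]*93,s["joints"])
goto([.62,.141,.26],tilt(75,60))
E
```

```text
[ 0.56006493 -0.04850357  0.30043898] 48.13000450737939 [-2.85693524e-01  2.37587099e-01  1.29713576e+00  1.26825057e-03
  1.61327761e+00 -3.07086799e-02]
{'x': 0.1984, 'y': 0.0105, 'z': 0.0407, 'rx': -0.5, 'ry': 59.9, 'rz': 0.2}
```

Emit:
play_rows(
  motion=[
    {"x": 0.03,"y": 0,"z": 0,"rx": 0,"ry": 9,"rz": 0},
    {"x": 0.06,"y": 0,"z": 0,"rx": 0,"ry": 18,"rz": 0},
    {"x": 0.09,"y": 0.005,"z": 0.01,"rx": 0,"ry": 27,"rz": 0},
    {"x": 0.12,"y": 0.005,"z": 0.01,"rx": 0,"ry": 36,"rz": 0},
    {"x": 0.15,"y": 0.01,"z": 0.02,"rx": 0,"ry": 45,"rz": 0},
    {"x": 0.18,"y": 0.01,"z": 0.03,"rx": 0,"ry": 53,"rz": 0},
    {"x": 0.198,"y": 0.01,"z": 0.04,"rx": -0.5,"ry": 60,"rz": 0},
    {"x": 0.198,"y": 0.01,"z": 0.04,"rx": -0.5,"ry": 60,"rz": 0},
    {"x": 0.198,"y": 0.01,"z": 0.04,"rx": -0.5,"ry": 60,"rz": 0},
  ],
)

```text
time: 25.18
tool_pos: [0.6202, 0.1391, 0.2622]
tcp_rot: [0.687, 0.528, 0.397, -0.303]
ft_force: [0.6, 0.0, -0.5]
grip_width: 0.516
grip_force: 29.8
```

```bash
python3 - <<'E'
from h import *
s=st();print(s["tool_pos"],s["grip_width"]*93,s["joints"])
R=tilt(75,60);goto([.62,.141,.15],R);goto([.62,.141,.11],R)
c=cam("side");save(c,"p1.png",(110,60,330,240),3)
E
```

```text
[0.6201953  0.13906275 0.26217756] 48.01356364557922 [-0.54375457  0.3965181   1.66522872  0.98187538  1.54549116 -0.56218979]
{'x': -0.0961, 'y': -0.001, 'z': 0.0578, 'rx': 0.1, 'ry': 0.1, 'rz': 0.1}
{'x': -0.1307, 'y': -0.0011, 'z': 0.0779, 'rx': 0.1, 'ry': 0.1, 'rz': 0.1}
```

View pics/p1.png

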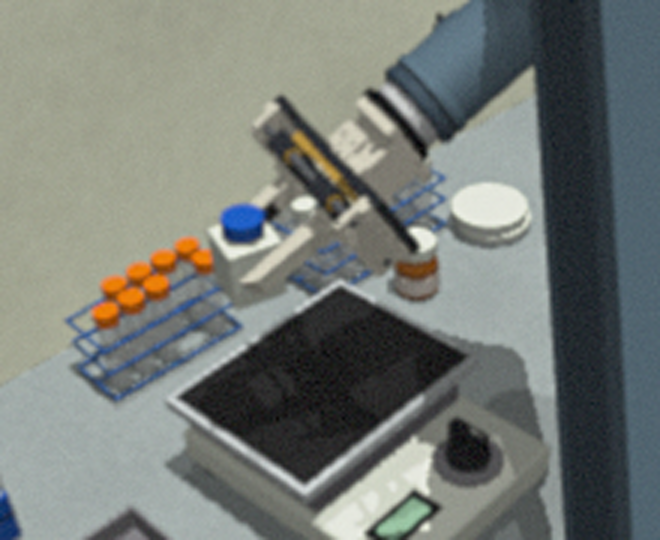

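Bottle A is held upright, cap up at (243,222). Computing the drop from the geometry at the pick.

```bash
cat >> h.py <<'E'
SH=np.array([.6155,.0294,0]);SR=Ro.from_euler('z',3.4,degrees=True)
def rel(ctr,d,tcp,Rq):  # base offset in tool frame at the pick
    b=np.array([ctr[0],ctr[1],.024])-.028*np.array([np.cos(np.radians(d)),np.sin(np.radians(d)),0])
    return Rq.inv().apply(b-np.array(tcp))
E
python3 - <<'E'
from h import *
o=rel([.566,-.272],-111.5,[.5721,-.2531,-.013],Ro.from_quat([-0.542,0.8,0.147,0.213]));print(o)
R=tilt(75,60);T=SH+SR.apply([0,.078,.1015]);p=T-R.apply(o);print(p)
goto(p+[0,0,.03],R);goto(p,R)
E
```

```text
[-0.02558274 -0.00106367 -0.02796178]
[0.62147964 0.14273341 0.10967442]
{'x': -0.1047, 'y': -0.0004, 'z': 0.065, 'rx': 0.1, 'ry': 0.1, 'rz': 0.3}
{'x': -0.1307, 'y': -0.0006, 'z': 0.0801, 'rx': 0.1, 'ry': 0.1, 'rz': 0.3}
```

Emit:
play_rows(
  motion=[
    {"x": -0.03,"y": 0,"z": 0.02,"rx": 0,"ry": 0,"rz": 0},
    {"x": -0.06,"y": 0,"z": 0.038,"rx": 0,"ry": 0,"rz": 0},
    {"x": -0.085,"y": 0,"z": 0.053,"rx": 0,"ry": 0,"rz": 0},
    {"x": -0.105,"y": 0,"z": 0.065,"rx": 0,"ry": 0,"rz": 0},
    {"x": -0.118,"y": 0,"z": 0.0727,"rx": 0,"ry": 0,"rz": 0.2},
    {"x": -0.126,"y": 0,"z": 0.0775,"rx": 0,"ry": 0,"rz": 0.2},
    {"x": -0.129,"y": 0,"z": 0.079,"rx": 0,"ry": 0,"rz": 0.2},
    {"x": -0.129,"y": 0,"z": 0.079,"rx": 0,"ry": 0,"rz": 0.2},
    {"x": -0.129,"y": 0,"z": 0.079,"rx": 0,"ry": 0,"rz": 0.2},
  ],
)

```text
time: 26.35
tool_pos: [0.6213, 0.1437, 0.1113]
tcp_rot: [0.687, 0.527, 0.397, -0.304]
ft_force: [-0.1, -0.5, -1.1]
grip_width: 0.512
grip_force: 29.8
```

```bash
python3 - <<'E'
from h import *
s=st();print(s["tool_pos"],s["grip_width"]*93,s["ft_force"]); R=Ro.from_quat(s["tcp_rot"]); print("base",s["tool_pos"]+R.apply([-.0256,-.001,-.028]),"ax",R.apply([1,0,0]))
E
```

```text
[0.62125744 0.14366234 0.11130305] 47.58551552678181 [-0.09402095 -0.50392033 -1.13647165]
base [0.61071126 0.10813084 0.10313908] ax [0.12832286 0.48343924 0.86592133]
```

Emit:
play_rows(
  motion=[
    {"x": -0.001,"y": 0,"z": 0.0005,"rx": 0,"ry": 0,"rz": 0},
    {"x": -0.002,"y": 0,"z": 0.001,"rx": 0,"ry": 0,"rz": 0},
    {"x": -0.002,"y": 0,"z": 0.001,"rx": 0,"ry": 0,"rz": 0},
  ],
)

```text
time: 26.72
tool_pos: [0.6212, 0.1436, 0.1099]
tcp_rot: [0.687, 0.527, 0.398, -0.304]
ft_force: [-1.0, -2.3, 5.8]
grip_width: 0.518
grip_force: 29.8
```

Emit:
play_rows(
  motion=[
    {"x": 0,"y": 0,"z": 0,"rx": 0,"ry": 0,"rz": 0},
    {"x": 0,"y": 0,"z": 0,"rx": 0,"ry": 0,"rz": 0},
    {"x": 0,"y": 0,"z": 0,"rx": 0,"ry": 0,"rz": 0},
    {"x": 0,"y": 0,"z": -0.02,"rx": 0,"ry": 0,"rz": 0},
    {"x": 0,"y": 0,"z": -0.05,"rx": 0,"ry": 0,"rz": 0},
    {"x": 0,"y": 0,"z": -0.09,"rx": 0,"ry": 0,"rz": 0},
    {"x": 0.04,"y": 0,"z": -0.13,"rx": 0,"ry": -8,"rz": 0},
    {"x": 0.08,"y": 0,"z": -0.15,"rx": 0,"ry": -16,"rz": 0},
    {"x": 0.08,"y": 0,"z": -0.15,"rx": 0,"ry": -16,"rz": 0},
  ],
  jaw=-0.5,
)

```text
time: 27.85
tool_pos: [0.5999, 0.056, 0.2599]
tcp_rot: [0.734, 0.568, 0.299, -0.222]
ft_force: [-0.3, -0.3, -1.2]
grip_width: 0.75
grip_force: 0.0
```

```bash
cat > look.py <<'E'
from h import *
import sys
def bottle(c,u,v,w=28):
    hsv=cv2.cvtColor(c["frame"],cv2.COLOR_RGB2HSV); x0,y0=int(u)-w,int(v)-w
    h=hsv[y0:y0+2*w,x0:x0+2*w].astype(int)
    wh=((h[...,2]>165)&(h[...,1]<45)).astype(np.uint8)
    n,l,s,ce=cv2.connectedComponentsWithStats(wh); k=1+np.argmin([np.hypot(*(ce[i]-w))+(1e3 if s[i,4]<100 else 0) for i in range(1,n)])
    bx=cv2.boxPoints(cv2.minAreaRect(cv2.findContours((l==k).astype(np.uint8),0,1)[0][0]))+[x0,y0]
    W=px2w(c,bx,.048); e=[np.linalg.norm(W[i]-W[(i+1)%4]) for i in range(4)]
    bl=((h[...,1]>120)&(h[...,0]>95)&(h[...,0]<135)); yy,xx=np.nonzero(bl)
    cp=px2w(c,[[xx.mean()+x0,yy.mean()+y0]],.028)[0]
    i=int(np.argmax(e)); ax=(W[(i+1)%4]-W[i]); ctr=W.mean(0); ax*=np.sign(ax@(cp-ctr))
    return ctr.round(4),np.round(e,3),np.degrees(np.arctan2(ax[1],ax[0])).round(1),cp.round(3),s[k,4]
E
python3 - <<'E'
from look import *
s=st();print(s["tool_pos"],s["joints"])
c=cam("top")
for n,u,v in(("B",604,354),("C",252,411)): print(n,*bottle(c,u/1.5625,v/1.5625))
save(c,"t7.png",(80,120,440,300),2.2)
E
```

```text
[0.59990668 0.05600733 0.25986906] [-0.5732756   0.31414525  1.55841702  0.72225762  1.54967509 -0.44124361]
B [ 0.47   -0.4193  0.048 ] [0.118 0.165 0.116 0.164] 177.0 [ 0.464 -0.437  0.028] 1248
C [0.3757 0.2783 0.048 ] [0.162 0.165 0.161 0.163] 89.1 [0.36  0.314 0.028] 2312
```

View pics/t7.png

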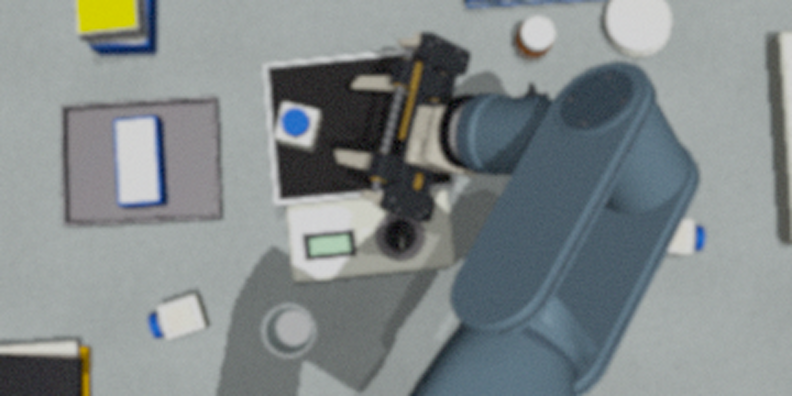

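A stands upright on the platform at (296,123) and the box is in the tray. B and C have their caps where they were. The 14 views are used up, so I'll check numerically from here on. Next is bottle B.

```bash
python3 - <<'E'
from h import *
goto([.5,-.12,.28],down(30))
E
```

```text
{'x': -0.1245, 'y': -0.0494, 'z': -0.1529, 'rx': -16.8, 'ry': -41.7, 'rz': 43.0}
```

Emit:
play_rows(
  motion=[
    {"x": -0.02,"y": -0.007,"z": -0.025,"rx": -2.4,"ry": -6,"rz": 6},
    {"x": -0.04,"y": -0.015,"z": -0.05,"rx": -5,"ry": -12,"rz": 12.5},
    {"x": -0.06,"y": -0.024,"z": -0.075,"rx": -7.5,"ry": -18.5,"rz": 19},
    {"x": -0.08,"y": -0.032,"z": -0.1,"rx": -10,"ry": -25,"rz": 25.7},
    {"x": -0.1,"y": -0.04,"z": -0.125,"rx": -12.6,"ry": -31,"rz": 32},
    {"x": -0.115,"y": -0.045,"z": -0.14,"rx": -15,"ry": -37,"rz": 38},
    {"x": -0.1245,"y": -0.049,"z": -0.153,"rx": -16.8,"ry": -41.7,"rz": 43},
    {"x": -0.1245,"y": -0.049,"z": -0.153,"rx": -16.8,"ry": -41.7,"rz": 43},
  ],
  jaw=-1,
)

```text
time: 28.9
tool_pos: [0.4989, -0.1194, 0.2746]
tcp_rot: [0.966, 0.259, -0.004, -0.005]
ft_force: [0.7, -0.4, 0.1]
grip_width: 1.001
grip_force: 0.0
```

```bash
python3 - <<'E'
from h import *
goto([.45,-.28,.28],down(-70))
E
```

```text
{'x': -0.1226, 'y': 0.1146, 'z': -0.006, 'rx': -0.2, 'ry': 0.8, 'rz': 100.0}
```

Emit:
play_rows(
  motion=[
    {"x": -0.012,"y": 0.011,"z": -0.006,"rx": 0,"ry": 0,"rz": 10},
    {"x": -0.024,"y": 0.022,"z": -0.006,"rx": 0,"ry": 0,"rz": 20},
    {"x": -0.037,"y": 0.034,"z": -0.006,"rx": 0,"ry": 0,"rz": 30},
    {"x": -0.05,"y": 0.045,"z": -0.006,"rx": 0,"ry": 0,"rz": 40},
    {"x": -0.062,"y": 0.057,"z": -0.006,"rx": 0,"ry": 0,"rz": 50},
    {"x": -0.074,"y": 0.07,"z": -0.006,"rx": 0,"ry": 0,"rz": 60},
    {"x": -0.087,"y": 0.08,"z": -0.006,"rx": 0,"ry": 0,"rz": 70},
    {"x": -0.1,"y": 0.092,"z": -0.006,"rx": 0,"ry": 0,"rz": 80},
    {"x": -0.11,"y": 0.103,"z": -0.006,"rx": 0,"ry": 0,"rz": 90},
    {"x": -0.122,"y": 0.115,"z": -0.006,"rx": 0,"ry": 0,"rz": 100},
  ],
)

```text
time: 30.15
tool_pos: [0.4503, -0.2804, 0.2803]
tcp_rot: [0.817, -0.576, -0.006, -0.001]
ft_force: [-0.6, -0.0, -0.6]
grip_width: 0.998
grip_force: 0.0
```

```bash
sed -i 's/h\[...,2\]>165)/h[...,2]>V)/; s/def bottle(c,u,v,w=28)/def bottle(c,u,v,w=28,V=165)/' look.py; python3 - <<'E'
from look import *
c=cam("top")
for V in(175,185,195,205,215):
  for n,u,v in(("B",604,354),("C",252,411)):
    try: print(V,n,*bottle(c,u/1.5625,v/1.5625,V=V))
    except Exception as e: print(V,n,e)
R=tilt(-91.5,-30); p=gp([.4658,-.394,.024],R,.04); print(p,st()["joints"])
goto(p+[0,0,.12],R)
E
```

```text
175 B attempt to get argmin of an empty sequence
175 C [0.3714 0.2754 0.048 ] [0.056 0.048 0.056 0.048] 107.4 [0.36  0.314 0.028] 309
185 B attempt to get argmin of an empty sequence
185 C [0.3714 0.2754 0.048 ] [0.054 0.045 0.054 0.045] 107.4 [0.36  0.314 0.028] 276
195 B attempt to get argmin of an empty sequence
195 C [0.3717 0.2745 0.048 ] [0.051 0.043 0.051 0.043] 107.4 [0.36  0.314 0.028] 252
205 B attempt to get argmin of an empty sequence
205 C [0.3718 0.2741 0.048 ] [0.047 0.038 0.047 0.038] 105.7 [0.36  0.314 0.028] 192
215 B attempt to get argmin of an empty sequence
215 C attempt to get argmin of an empty sequence
[ 0.46632354 -0.37400685 -0.01064102] [-7.70152577e-01  1.87505014e-01  1.40813625e+00 -8.81245891e-04
  1.55728454e+00  2.03638053e+00]
{'x': 0.0937, 'y': 0.0135, 'z': 0.17, 'rx': 5.8, 'ry': -29.2, 'rz': 20.1}
```

Emit:
play_rows(
  motion=[
    {"x": 0.02,"y": 0.003,"z": 0.03,"rx": 1,"ry": -5,"rz": 3.5},
    {"x": 0.04,"y": 0.006,"z": 0.06,"rx": 2,"ry": -10,"rz": 7},
    {"x": 0.06,"y": 0.009,"z": 0.09,"rx": 3.5,"ry": -17,"rz": 12},
    {"x": 0.08,"y": 0.012,"z": 0.12,"rx": 5,"ry": -24,"rz": 16},
    {"x": 0.094,"y": 0.0135,"z": 0.15,"rx": 5.8,"ry": -29.2,"rz": 20},
    {"x": 0.094,"y": 0.0135,"z": 0.17,"rx": 5.8,"ry": -29.2,"rz": 20},
    {"x": 0.094,"y": 0.0135,"z": 0.17,"rx": 5.8,"ry": -29.2,"rz": 20},
    {"x": 0.094,"y": 0.0135,"z": 0.17,"rx": 5.8,"ry": -29.2,"rz": 20},
  ],
)

```text
time: 31.2
tool_pos: [0.4702, -0.3716, 0.1134]
tcp_rot: [-0.681, 0.686, 0.179, 0.184]
ft_force: [0.2, 0.2, 0.8]
grip_width: 0.998
grip_force: 0.0
```

```bash
python3 - <<'E'
from look import *
c=cam("top")
for V in(110,140,170):
    try: print(V,*bottle(c,604/1.5625,354/1.5625,V=V))
    except Exception as e: print(V,e)
R=tilt(-91.5,-30); p=gp([.4658,-.394,.024],R,.04)
goto(p+[0,0,.04],R);goto(p+[0,0,.01],R);goto(p,R)
E
```

```text
110 [ 0.4672 -0.3957  0.048 ] [0.058 0.051 0.058 0.051] -91.4 [ 0.461 -0.435  0.028] 316
140 [ 0.4687 -0.3958  0.048 ] [0.052 0.042 0.052 0.042] -91.4 [ 0.461 -0.435  0.028] 203
170 [ 0.476  -0.4037  0.048 ] [0.006 0.021 0.006 0.021] 177.2 [ 0.461 -0.435  0.028] 22
{'x': 0.0438, 'y': 0.0044, 'z': 0.0723, 'rx': 0.3, 'ry': -0.3, 'rz': 1.0}
{'x': 0.0586, 'y': 0.0045, 'z': 0.0984, 'rx': 0.3, 'ry': -0.3, 'rz': 1.0}
{'x': 0.0636, 'y': 0.0046, 'z': 0.1071, 'rx': 0.3, 'ry': -0.3, 'rz': 1.0}
```

B is still in place, seen in the arm's shadow. Descending.

Emit:
play_rows(
  motion=[
    {"x": 0.02,"y": 0.002,"z": 0.033,"rx": 0,"ry": 0,"rz": 0.5},
    {"x": 0.044,"y": 0.004,"z": 0.072,"rx": 0.3,"ry": -0.3,"rz": 1},
    {"x": 0.05,"y": 0.0045,"z": 0.085,"rx": 0.3,"ry": -0.3,"rz": 1},
    {"x": 0.056,"y": 0.0045,"z": 0.094,"rx": 0.3,"ry": -0.3,"rz": 1},
    {"x": 0.06,"y": 0.0045,"z": 0.101,"rx": 0.3,"ry": -0.3,"rz": 1},
    {"x": 0.0636,"y": 0.0045,"z": 0.107,"rx": 0.3,"ry": -0.3,"rz": 1},
    {"x": 0.0636,"y": 0.0045,"z": 0.107,"rx": 0.3,"ry": -0.3,"rz": 1},
  ],
)

```text
time: 32.12
tool_pos: [0.465, -0.3741, -0.0131]
tcp_rot: [-0.672, 0.693, 0.182, 0.186]
ft_force: [-0.3, -0.6, -0.8]
grip_width: 1.001
grip_force: 0.0
```

Emit:
play_rows(
  motion=[
    {"x": 0,"y": 0,"z": 0,"rx": 0,"ry": 0,"rz": 0},
    {"x": 0,"y": 0,"z": 0,"rx": 0,"ry": 0,"rz": 0},
    {"x": 0,"y": 0,"z": 0,"rx": 0,"ry": 0,"rz": 0},
    {"x": 0,"y": 0,"z": 0,"rx": 0,"ry": 0,"rz": 0},
    {"x": 0,"y": 0,"z": 0,"rx": 0,"ry": 0,"rz": 0},
    {"x": 0,"y": 0,"z": 0,"rx": 0,"ry": 0,"rz": 0},
  ],
  jaw=1,
  force=30,
)

```text
time: 32.88
tool_pos: [0.4652, -0.3742, -0.013]
tcp_rot: [-0.672, 0.693, 0.182, 0.186]
ft_force: [1.4, -0.6, 0.3]
grip_width: 0.518
grip_force: 29.6
```

```bash
python3 - <<'E'
from h import *
s=st();print(s["tool_pos"],s["tcp_rot"],s["ft_force"],s["grip_width"]*93)
goto(s["tool_pos"]+[0,0,.22],down(-91.5))
print(rel([.466,-.3945],-91.5,s["tool_pos"],Ro.from_quat(s["tcp_rot"])))
E
```

```text
[ 0.46516711 -0.37415421 -0.01302017] [-0.67233036  0.69297844  0.18214269  0.18594841] [ 1.36517108 -0.56062971  0.25534287] 48.15352198252108
{'x': -0.1106, 'y': 0.0005, 'z': -0.1902, 'rx': 0.1, 'ry': 30.2, 'rz': -0.2}
[-0.02525522 -0.00124993 -0.02814243]
```

Emit:
play_rows(
  motion=[
    {"x": -0.015,"y": 0,"z": -0.026,"rx": 0,"ry": 0,"rz": 0},
    {"x": -0.03,"y": 0,"z": -0.052,"rx": 0,"ry": 0,"rz": 0},
    {"x": -0.05,"y": 0,"z": -0.087,"rx": 0,"ry": 7,"rz": 0},
    {"x": -0.07,"y": 0,"z": -0.12,"rx": 0,"ry": 15,"rz": 0},
    {"x": -0.09,"y": 0,"z": -0.155,"rx": 0,"ry": 22,"rz": 0},
    {"x": -0.11,"y": 0,"z": -0.19,"rx": 0,"ry": 30,"rz": 0},
    {"x": -0.11,"y": 0,"z": -0.19,"rx": 0,"ry": 30,"rz": 0},
  ],
)

```text
time: 33.75
tool_pos: [0.4675, -0.3736, 0.2116]
tcp_rot: [-0.698, 0.716, -0.003, -0.0]
ft_force: [-0.4, 0.9, -1.8]
grip_width: 0.517
grip_force: 29.6
```

```bash
python3 - <<'E'
from h import *
s=st();print(s["tool_pos"],s["ft_force"],s["grip_width"]*93,s["joints"])
goto([.48,-.25,.28],down(0))
E
```

```text
[ 0.46752473 -0.37362662  0.21161012] [-0.40585195  0.89981218 -1.78334663] 48.11635838603619 [-8.60283100e-01  3.29700287e-01  1.38306261e+00 -2.33306979e-04
  1.42368943e+00  2.30747820e+00]
{'x': -0.1236, 'y': -0.0095, 'z': -0.0688, 'rx': 0.0, 'ry': -0.3, 'rz': -91.5}
```

Emit:
play_rows(
  motion=[
    {"x": -0.01,"y": 0,"z": -0.025,"rx": 0,"ry": 0,"rz": -10},
    {"x": -0.025,"y": 0,"z": -0.05,"rx": 0,"ry": 0,"rz": -20},
    {"x": -0.04,"y": 0,"z": -0.069,"rx": 0,"ry": 0,"rz": -30},
    {"x": -0.055,"y": 0,"z": -0.069,"rx": 0,"ry": 0,"rz": -40},
    {"x": -0.07,"y": 0,"z": -0.069,"rx": 0,"ry": 0,"rz": -50},
    {"x": -0.085,"y": -0.005,"z": -0.069,"rx": 0,"ry": 0,"rz": -60},
    {"x": -0.1,"y": -0.005,"z": -0.069,"rx": 0,"ry": 0,"rz": -70},
    {"x": -0.115,"y": -0.01,"z": -0.069,"rx": 0,"ry": 0,"rz": -80},
    {"x": -0.123,"y": -0.01,"z": -0.069,"rx": 0,"ry": 0,"rz": -90},
    {"x": -0.123,"y": -0.01,"z": -0.069,"rx": 0,"ry": 0,"rz": -90},
  ],
)

```text
time: 35.0
tool_pos: [0.4789, -0.2517, 0.2742]
tcp_rot: [1.0, -0.015, -0.003, -0.003]
ft_force: [0.1, -0.7, -1.1]
grip_width: 0.521
grip_force: 29.6
```

```bash
python3 - <<'E'
from h import *
s=st();print(s["grip_width"]*93)
goto([.56,-.12,.30],down(75))
E
```

```text
48.45029087898649
{'x': 0.0768, 'y': -0.1343, 'z': -0.0255, 'rx': -0.5, 'ry': 0.0, 'rz': -76.8}
```

Emit:
play_rows(
  motion=[
    {"x": 0.009,"y": -0.015,"z": -0.01,"rx": 0,"ry": 0,"rz": -10},
    {"x": 0.018,"y": -0.03,"z": -0.02,"rx": 0,"ry": 0,"rz": -20},
    {"x": 0.028,"y": -0.05,"z": -0.025,"rx": 0,"ry": 0,"rz": -30},
    {"x": 0.038,"y": -0.07,"z": -0.025,"rx": 0,"ry": 0,"rz": -40},
    {"x": 0.048,"y": -0.085,"z": -0.025,"rx": 0,"ry": 0,"rz": -50},
    {"x": 0.058,"y": -0.1,"z": -0.025,"rx": 0,"ry": 0,"rz": -60},
    {"x": 0.068,"y": -0.12,"z": -0.025,"rx": 0,"ry": 0,"rz": -70},
    {"x": 0.077,"y": -0.134,"z": -0.025,"rx": -0.5,"ry": 0,"rz": -77},
    {"x": 0.077,"y": -0.134,"z": -0.025,"rx": -0.5,"ry": 0,"rz": -77},
  ],
)

```text
time: 36.12
tool_pos: [0.5605, -0.1203, 0.2999]
tcp_rot: [0.793, 0.61, -0.001, 0.001]
ft_force: [-0.0, -0.3, -1.2]
grip_width: 0.517
grip_force: 29.6
```

```bash
python3 - <<'E'
from h import *
R=tilt(75,60);T=SH+SR.apply([0,0,.1015]);p=T-R.apply([-.0253,-.0012,-.0281]);print(p)
goto(p+[0,0,.15],R)
E
```

```text
[0.62623161 0.06481449 0.10936044]
{'x': 0.1959, 'y': 0.016, 'z': 0.0401, 'rx': -0.0, 'ry': 60.1, 'rz': 0.1}
```

Emit:
play_rows(
  motion=[
    {"x": 0.03,"y": 0,"z": 0,"rx": 0,"ry": 9,"rz": 0},
    {"x": 0.06,"y": 0,"z": 0,"rx": 0,"ry": 18,"rz": 0},
    {"x": 0.09,"y": 0.005,"z": 0.01,"rx": 0,"ry": 27,"rz": 0},
    {"x": 0.12,"y": 0.01,"z": 0.01,"rx": 0,"ry": 36,"rz": 0},
    {"x": 0.15,"y": 0.015,"z": 0.02,"rx": 0,"ry": 45,"rz": 0},
    {"x": 0.18,"y": 0.016,"z": 0.03,"rx": 0,"ry": 53,"rz": 0},
    {"x": 0.196,"y": 0.016,"z": 0.04,"rx": 0,"ry": 60,"rz": 0},
    {"x": 0.196,"y": 0.016,"z": 0.04,"rx": 0,"ry": 60,"rz": 0},
    {"x": 0.196,"y": 0.016,"z": 0.04,"rx": 0,"ry": 60,"rz": 0},
  ],
)

```text
time: 37.25
tool_pos: [0.6261, 0.0635, 0.261]
tcp_rot: [0.687, 0.53, 0.395, -0.303]
ft_force: [0.3, 0.1, -1.2]
grip_width: 0.52
grip_force: 29.6
```

```bash
python3 - <<'E'
from h import *
s=st();print(s["grip_width"]*93)
R=tilt(75,60);p=[.6262,.0648,.1094]
goto([.6262,.0648,.14],R);goto(p,R)
c=cam("side");hsv=cv2.cvtColor(c["frame"],cv2.COLOR_RGB2HSV);b=((hsv[...,1]>130)&(hsv[...,0]>100)&(hsv[...,0]<130)&(hsv[...,2]>90)).astype(np.uint8)
n,l,t,ce=cv2.connectedComponentsWithStats(b)
Rq=Ro.from_quat(s["tcp_rot"]);base=s["tool_pos"]+Rq.apply([-.0253,-.0012,-.0281]);print("cap expected px",w2px(c,base+[0,0,.065]),"A cap",w2px(c,[.6107,.108,.165]))
print([(ce[i].round(1),t[i,4]) for i in range(1,n) if 20<t[i,4]<400])
E
```

```text
48.35840640441004
{'x': -0.1038, 'y': -0.0006, 'z': 0.0621, 'rx': -0.1, 'ry': 0.3, 'rz': 0.2}
{'x': -0.1302, 'y': -0.0006, 'z': 0.0776, 'rx': -0.1, 'ry': 0.3, 'rz': 0.2}
cap expected px [[213.01866334 121.6495281 ]] A cap [[195.72436776 182.76605491]]
[(array([428.4,  61.4]), np.int32(162)), (array([449.9,  58.8]), np.int32(87)), (array([503.8,  92.8]), np.int32(28)), (array([212.5, 120. ]), np.int32(118)), (array([195.3, 180.5]), np.int32(124)), (array([100.5, 239. ]), np.int32(372)), (array([148.4, 277. ]), np.int32(270)), (array([202. , 317.5]), np.int32(108))]
```

The caps are where predicted, so nothing slipped. Lowering.

Emit:
play_rows(
  motion=[
    {"x": -0.03,"y": 0,"z": 0.018,"rx": 0,"ry": 0,"rz": 0},
    {"x": -0.06,"y": 0,"z": 0.036,"rx": 0,"ry": 0,"rz": 0},
    {"x": -0.085,"y": 0,"z": 0.051,"rx": 0,"ry": 0.3,"rz": 0.2},
    {"x": -0.104,"y": 0,"z": 0.062,"rx": 0,"ry": 0.3,"rz": 0.2},
    {"x": -0.118,"y": 0,"z": 0.0705,"rx": 0,"ry": 0.3,"rz": 0.2},
    {"x": -0.126,"y": 0,"z": 0.075,"rx": 0,"ry": 0.3,"rz": 0.2},
    {"x": -0.129,"y": 0,"z": 0.077,"rx": 0,"ry": 0.3,"rz": 0.2},
    {"x": -0.13,"y": 0,"z": 0.0775,"rx": 0,"ry": 0.3,"rz": 0.2},
    {"x": -0.13,"y": 0,"z": 0.0775,"rx": 0,"ry": 0.3,"rz": 0.2},
  ],
)

```text
time: 38.42
tool_pos: [0.6268, 0.0663, 0.1097]
tcp_rot: [0.685, 0.528, 0.397, -0.305]
ft_force: [-0.7, -0.1, -1.1]
grip_width: 0.517
grip_force: 29.6
```

Emit:
play_rows(
  motion=[
    {"x": -0.001,"y": 0,"z": 0.0005,"rx": 0,"ry": 0,"rz": 0},
    {"x": -0.002,"y": 0,"z": 0.001,"rx": 0,"ry": 0,"rz": 0},
    {"x": -0.002,"y": 0,"z": 0.001,"rx": 0,"ry": 0,"rz": 0},
  ],
)

```text
time: 38.8
tool_pos: [0.6264, 0.0667, 0.1087]
tcp_rot: [0.685, 0.528, 0.398, -0.306]
ft_force: [-3.3, -0.2, 7.3]
grip_width: 0.517
grip_force: 29.8
```

Emit:
play_rows(
  motion=[
    {"x": 0,"y": 0,"z": 0,"rx": 0,"ry": 0,"rz": 0},
    {"x": 0,"y": 0,"z": 0,"rx": 0,"ry": 0,"rz": 0},
    {"x": 0,"y": 0,"z": 0,"rx": 0,"ry": 0,"rz": 0},
    {"x": 0,"y": 0,"z": -0.02,"rx": 0,"ry": 0,"rz": 0},
    {"x": 0,"y": 0,"z": -0.05,"rx": 0,"ry": 0,"rz": 0},
    {"x": 0,"y": 0,"z": -0.09,"rx": 0,"ry": 0,"rz": 0},
    {"x": 0.04,"y": 0,"z": -0.13,"rx": 0,"ry": -8,"rz": 0},
    {"x": 0.09,"y": 0,"z": -0.15,"rx": 0,"ry": -16,"rz": 0},
    {"x": 0.13,"y": 0,"z": -0.16,"rx": 0,"ry": -24,"rz": 0},
    {"x": 0.13,"y": 0,"z": -0.16,"rx": 0,"ry": -24,"rz": 0},
  ],
  jaw=-0.5,
)

```text
time: 40.05
tool_pos: [0.6094, -0.0047, 0.307]
tcp_rot: [0.751, 0.583, 0.248, -0.183]
ft_force: [-0.1, 0.4, 0.2]
grip_width: 0.751
grip_force: 0.0
```

```bash
python3 - <<'E'
from look import *
s=st();print(s["tool_pos"],s["joints"])
c=cam("top")
for V in(165,180,190):
    try: print(V,*bottle(c,252/1.5625,411/1.5625,V=V))
    except Exception as e: print(V,e)
def caps(c):
    hsv=cv2.cvtColor(c["frame"],cv2.COLOR_RGB2HSV);b=((hsv[...,1]>130)&(hsv[...,0]>100)&(hsv[...,0]<130)&(hsv[...,2]>90)).astype(np.uint8)
    n,l,t,ce=cv2.connectedComponentsWithStats(b); return [(ce[i].round(1),t[i,4]) for i in range(1,n) if 20<t[i,4]<400]
k=caps(c);print([(x,a,px2w(c,[x],.174)[0].round(3)[:2]) for x,a in k])
np.set_printoptions(precision=2,suppress=True)
q=np.array([.75,.55,1.81,-.53,1.09,.77]);R=tilt(107.4,-30);p=gp([.3714,.2754,.024],R,.04);print(p,ik(p,R,q),ik(p+[0,0,.2],R,q))
goto([.5,.05,.35],down(90)); 
E
```

```text
[ 0.60943104 -0.00469539  0.30698479] [-0.58338286  0.31184988  1.3592796   0.59539605  1.66690587 -0.33428826]
165 [0.3757 0.2783 0.048 ] [0.162 0.165 0.161 0.163] 89.1 [0.36  0.314 0.028] 2740
180 [0.3713 0.2759 0.048 ] [0.057 0.048 0.057 0.048] 107.4 [0.36  0.314 0.028] 310
190 [0.3715 0.275  0.048 ] [0.055 0.045 0.055 0.045] 106.1 [0.36  0.314 0.028] 281
[(array([291.9, 104.2]), np.int32(100), array([ 0.807, -0.111])), (array([147.6, 118.3]), np.int32(34), array([0.776, 0.289])), (array([136. , 141.5]), np.int32(74), array([0.711, 0.321])), (array([242. , 172.9]), np.int32(98), array([0.617, 0.03 ])), (array([213.9, 175. ]), np.int32(98), array([0.613, 0.106])), (array([152.2, 197.3]), np.int32(44), array([0.555, 0.275])), (array([149.8, 267.7]), np.int32(31), array([0.366, 0.281]))]
[ 0.38  0.26 -0.01] (array([ 0.75,  0.55,  1.81, -0.54,  1.09,  0.77]), np.float64(5.949768455693061e-12)) (array([ 0.75,  0.3 ,  1.62, -0.47,  1.48,  0.55]), np.float64(4.834160849398471e-11))
{'x': 0.0491, 'y': -0.1182, 'z': -0.0234, 'rx': 5.0, 'ry': -35.7, 'rz': -14.1}
```

A stands at (.613,.106) and B at (.617,.030), and C is unmoved. Going for C.

Emit:
play_rows(
  motion=[
    {"x": 0.01,"y": -0.02,"z": -0.01,"rx": 0.8,"ry": -6,"rz": -2.3},
    {"x": 0.02,"y": -0.04,"z": -0.02,"rx": 1.6,"ry": -12,"rz": -4.6},
    {"x": 0.03,"y": -0.06,"z": -0.02,"rx": 2.5,"ry": -18,"rz": -7},
    {"x": 0.04,"y": -0.08,"z": -0.023,"rx": 3.3,"ry": -24,"rz": -9.3},
    {"x": 0.049,"y": -0.1,"z": -0.023,"rx": 4.2,"ry": -30,"rz": -11.6},
    {"x": 0.049,"y": -0.118,"z": -0.023,"rx": 5,"ry": -35.7,"rz": -14},
    {"x": 0.049,"y": -0.118,"z": -0.023,"rx": 5,"ry": -35.7,"rz": -14},
  ],
  jaw=-1,
)

```text
time: 40.98
tool_pos: [0.4989, 0.0508, 0.3457]
tcp_rot: [0.707, 0.707, -0.001, -0.005]
ft_force: [0.6, 0.4, 0.6]
grip_width: 1.001
grip_force: 0.0
```

```bash
python3 - <<'E'
from h import *
R=tilt(107.4,-30);p=gp([.3714,.2755,.024],R,.04)
goto(p+[0,0,.2],R)
E
```

```text
{'x': 0.2046, 'y': -0.1202, 'z': 0.1587, 'rx': -5.1, 'ry': -30.2, 'rz': -16.9}
```

Emit:
play_rows(
  motion=[
    {"x": 0.03,"y": -0.02,"z": 0.0,"rx": 0,"ry": 0,"rz": -3},
    {"x": 0.07,"y": -0.04,"z": 0.01,"rx": -0.8,"ry": -5,"rz": -6},
    {"x": 0.11,"y": -0.06,"z": 0.03,"rx": -1.7,"ry": -10,"rz": -9},
    {"x": 0.15,"y": -0.085,"z": 0.06,"rx": -2.5,"ry": -15,"rz": -12},
    {"x": 0.18,"y": -0.105,"z": 0.09,"rx": -3.4,"ry": -20,"rz": -15},
    {"x": 0.205,"y": -0.12,"z": 0.12,"rx": -4.2,"ry": -25,"rz": -17},
    {"x": 0.205,"y": -0.12,"z": 0.15,"rx": -5.1,"ry": -30,"rz": -17},
    {"x": 0.205,"y": -0.12,"z": 0.159,"rx": -5.1,"ry": -30.2,"rz": -17},
    {"x": 0.205,"y": -0.12,"z": 0.159,"rx": -5.1,"ry": -30.2,"rz": -17},
  ],
)

```text
time: 42.1
tool_pos: [0.3802, 0.2549, 0.1889]
tcp_rot: [0.573, 0.777, -0.154, 0.209]
ft_force: [0.8, 0.6, 0.7]
grip_width: 1.001
grip_force: 0.0
```

```bash
python3 - <<'E'
from h import *
s=st();print(s["tool_pos"],s["joints"])
R=tilt(107.4,-30);p=gp([.3714,.2755,.024],R,.04);print(p)
goto(p+[0,0,.06],R);goto(p,R)
c=cam("side");hsv=cv2.cvtColor(c["frame"],cv2.COLOR_RGB2HSV);b=((hsv[...,1]>130)&(hsv[...,0]>100)&(hsv[...,0]<130)&(hsv[...,2]>60)).astype(np.uint8)
n,l,t,ce=cv2.connectedComponentsWithStats(b);print([(ce[i].round(1),t[i,4]) for i in range(1,n) if 20<t[i,4]<400])
E
```

```text
[0.38015595 0.25488594 0.18890206] [ 0.74136522  0.29797121  1.61899057 -0.47290014  1.47811233  0.54661341]
[ 0.37738082  0.25641519 -0.01064102]
{'x': 0.0719, 'y': -0.0022, 'z': 0.1196, 'rx': -0.1, 'ry': 0.1, 'rz': -0.2}
{'x': 0.102, 'y': -0.0023, 'z': 0.1715, 'rx': -0.1, 'ry': 0.1, 'rz': -0.2}
[(array([505. ,  15.1]), np.int32(381)), (array([195.3, 180.5]), np.int32(124)), (array([201.8, 317.8]), np.int32(119))]
```

Emit:
play_rows(
  motion=[
    {"x": 0.025,"y": -0.001,"z": 0.04,"rx": 0,"ry": 0,"rz": 0},
    {"x": 0.05,"y": -0.002,"z": 0.083,"rx": 0,"ry": 0,"rz": 0},
    {"x": 0.072,"y": -0.002,"z": 0.12,"rx": 0,"ry": 0,"rz": 0},
    {"x": 0.084,"y": -0.002,"z": 0.14,"rx": 0,"ry": 0,"rz": 0},
    {"x": 0.093,"y": -0.002,"z": 0.155,"rx": 0,"ry": 0,"rz": 0},
    {"x": 0.099,"y": -0.002,"z": 0.166,"rx": 0,"ry": 0,"rz": 0},
    {"x": 0.102,"y": -0.002,"z": 0.171,"rx": 0,"ry": 0,"rz": 0},
    {"x": 0.102,"y": -0.002,"z": 0.171,"rx": 0,"ry": 0,"rz": 0},
  ],
)

```text
time: 43.15
tool_pos: [0.378, 0.2582, -0.0092]
tcp_rot: [0.572, 0.778, -0.152, 0.21]
ft_force: [-0.2, -0.1, 0.3]
grip_width: 0.996
grip_force: 0.0
```

Emit:
play_rows(
  motion=[
    {"x": 0,"y": 0,"z": 0,"rx": 0,"ry": 0,"rz": 0},
    {"x": 0,"y": 0,"z": 0,"rx": 0,"ry": 0,"rz": 0},
    {"x": 0,"y": 0,"z": 0,"rx": 0,"ry": 0,"rz": 0},
    {"x": 0,"y": 0,"z": 0,"rx": 0,"ry": 0,"rz": 0},
    {"x": 0,"y": 0,"z": 0,"rx": 0,"ry": 0,"rz": 0},
    {"x": 0,"y": 0,"z": 0,"rx": 0,"ry": 0,"rz": 0},
  ],
  jaw=1,
  force=30,
)

```text
time: 43.9
tool_pos: [0.3776, 0.258, -0.0094]
tcp_rot: [0.572, 0.778, -0.153, 0.21]
ft_force: [-0.8, 0.1, 0.8]
grip_width: 0.518
grip_force: 30.0
```

```bash
python3 - <<'E'
from h import *
s=st();print(s["tool_pos"],s["tcp_rot"],s["ft_force"],s["grip_width"]*93)
print(rel([.3714,.2755],107.4,s["tool_pos"],Ro.from_quat(s["tcp_rot"])))
goto(s["tool_pos"]+[0.02,0,.33],down(107.4))
E
```

```text
[ 0.37760373  0.257986   -0.00935857] [ 0.57226426  0.77781642 -0.15273352  0.21020872] [-0.76402646  0.1148954   0.84549047] 48.13334480868233
[-0.02489993 -0.00057602 -0.02412238]
{'x': -0.1707, 'y': 0.0201, 'z': -0.2824, 'rx': 0.2, 'ry': 30.1, 'rz': -0.1}
```

Emit:
play_rows(
  motion=[
    {"x": -0.02,"y": 0,"z": -0.034,"rx": 0,"ry": 0,"rz": 0},
    {"x": -0.045,"y": 0,"z": -0.075,"rx": 0,"ry": 3,"rz": 0},
    {"x": -0.07,"y": 0.005,"z": -0.115,"rx": 0,"ry": 8,"rz": 0},
    {"x": -0.095,"y": 0.01,"z": -0.155,"rx": 0,"ry": 14,"rz": 0},
    {"x": -0.12,"y": 0.015,"z": -0.2,"rx": 0,"ry": 20,"rz": 0},
    {"x": -0.145,"y": 0.02,"z": -0.24,"rx": 0,"ry": 25,"rz": 0},
    {"x": -0.17,"y": 0.02,"z": -0.28,"rx": 0,"ry": 30,"rz": 0},
    {"x": -0.17,"y": 0.02,"z": -0.28,"rx": 0,"ry": 30,"rz": 0},
  ],
)

```text
time: 44.9
tool_pos: [0.4001, 0.2566, 0.3221]
tcp_rot: [0.594, 0.805, 0.004, 0.004]
ft_force: [-0.0, -0.1, -2.7]
grip_width: 0.516
grip_force: 30.0
```

```bash
python3 - <<'E'
from h import *
s=st();print(s["tool_pos"],s["ft_force"],s["grip_width"]*93,s["joints"])
goto([.5,-.1,.32],down(75))
E
```

```text
[0.40012053 0.25661548 0.32206363] [-0.02625324 -0.10569624 -2.7067203 ] 47.953472151977465 [ 0.336574    0.05514398  1.4622778  -0.00183234  1.61290403  0.03661298]
{'x': -0.3702, 'y': -0.0099, 'z': 0.0025, 'rx': 0.7, 'ry': -0.1, 'rz': 32.2}
```

Emit:
play_rows(
  motion=[
    {"x": -0.03,"y": 0,"z": 0,"rx": 0,"ry": 0,"rz": 3},
    {"x": -0.08,"y": 0,"z": 0,"rx": 0,"ry": 0,"rz": 7},
    {"x": -0.13,"y": 0,"z": 0,"rx": 0,"ry": 0,"rz": 12},
    {"x": -0.18,"y": 0,"z": 0,"rx": 0,"ry": 0,"rz": 16},
    {"x": -0.23,"y": -0.005,"z": 0,"rx": 0,"ry": 0,"rz": 20},
    {"x": -0.28,"y": -0.005,"z": 0,"rx": 0,"ry": 0,"rz": 25},
    {"x": -0.32,"y": -0.01,"z": 0,"rx": 0,"ry": 0,"rz": 29},
    {"x": -0.35,"y": -0.01,"z": 0,"rx": 0,"ry": 0,"rz": 32},
    {"x": -0.37,"y": -0.01,"z": 0,"rx": 0.7,"ry": 0,"rz": 32},
    {"x": -0.37,"y": -0.01,"z": 0,"rx": 0.7,"ry": 0,"rz": 32},
  ],
)

```text
time: 46.15
tool_pos: [0.4987, -0.0991, 0.3173]
tcp_rot: [0.791, 0.611, -0.005, -0.003]
ft_force: [-0.0, -0.2, -1.3]
grip_width: 0.515
grip_force: 30.0
```

```bash
python3 - <<'E'
from h import *
s=st();print(s["grip_width"]*93)
R=tilt(75,60);T=SH+SR.apply([0,-.077,.1015]);p=T-R.apply([-.0249,-.0006,-.0241]);print(p)
goto(p+[0,0,.15],R)
E
```

```text
47.91968580291766
[ 0.62927031 -0.01543394  0.11101403]
{'x': 0.1141, 'y': 0.1058, 'z': 0.0548, 'rx': -0.8, 'ry': 60.2, 'rz': -0.0}
```

Emit:
play_rows(
  motion=[
    {"x": 0.016,"y": 0.015,"z": 0,"rx": 0,"ry": 9,"rz": 0},
    {"x": 0.033,"y": 0.03,"z": 0.005,"rx": 0,"ry": 18,"rz": 0},
    {"x": 0.05,"y": 0.045,"z": 0.01,"rx": 0,"ry": 27,"rz": 0},
    {"x": 0.067,"y": 0.06,"z": 0.02,"rx": 0,"ry": 36,"rz": 0},
    {"x": 0.085,"y": 0.08,"z": 0.03,"rx": 0,"ry": 45,"rz": 0},
    {"x": 0.1,"y": 0.095,"z": 0.045,"rx": -0.4,"ry": 53,"rz": 0},
    {"x": 0.114,"y": 0.106,"z": 0.055,"rx": -0.8,"ry": 60.2,"rz": 0},
    {"x": 0.114,"y": 0.106,"z": 0.055,"rx": -0.8,"ry": 60.2,"rz": 0},
    {"x": 0.114,"y": 0.106,"z": 0.055,"rx": -0.8,"ry": 60.2,"rz": 0},
  ],
)

```text
time: 47.28
tool_pos: [0.6294, -0.0145, 0.2635]
tcp_rot: [0.686, 0.529, 0.397, -0.302]
ft_force: [0.1, -0.9, -1.1]
grip_width: 0.513
grip_force: 30.0
```

```bash
python3 - <<'E'
from h import *
s=st();print(s["grip_width"]*93)
R=tilt(75,60);p=np.array([.6293,-.0154,.111])
goto(p+[0,0,.03],R);goto(p,R)
for n in("side","top"):
    c=cam(n);hsv=cv2.cvtColor(c["frame"],cv2.COLOR_RGB2HSV);b=((hsv[...,1]>130)&(hsv[...,0]>100)&(hsv[...,0]<130)&(hsv[...,2]>90)).astype(np.uint8)
    k,l,t,ce=cv2.connectedComponentsWithStats(b)
    base=s["tool_pos"]+Ro.from_quat(s["tcp_rot"]).apply([-.0249,-.0006,-.0241]);print("C cap expected",w2px(c,base+[0,0,.07]),"A,B",w2px(c,[[.611,.107,.17],[.6155,.0294,.17]]).tolist())
    print([(ce[i].round(1).tolist(),int(t[i,4])) for i in range(1,k) if 30<t[i,4]<200])
E
```

```text
47.67999991981523
{'x': -0.1064, 'y': -0.0005, 'z': 0.0607, 'rx': 0.1, 'ry': 0.1, 'rz': 0.3}
{'x': -0.1323, 'y': -0.0006, 'z': 0.0758, 'rx': 0.1, 'ry': 0.1, 'rz': 0.3}
C cap expected [[233.44069925 107.74431683]] A,B [[195.748128823975, 181.1357569998988], [216.717473840798, 167.07043390490864]]
[([432.0, 51.2], 51), ([427.9, 66.9], 103), ([451.2, 63.3], 76), ([504.0, 93.9], 68), ([233.3, 107.9], 109), ([216.1, 166.6], 119), ([195.3, 180.5], 123)]
C cap expected [[272.68600752 160.72077946]] A,B [[213.80914907982077, 175.7907879049453], [242.3171796185786, 173.56424704413266]]
[([291.8, 103.8], 97), ([147.6, 118.0], 33), ([135.8, 141.4], 63), ([272.8, 160.3], 139), ([242.0, 172.9], 97), ([213.8, 175.1], 99), ([152.3, 196.3], 43)]
```

All three caps match the prediction. Lowering C.

Emit:
play_rows(
  motion=[
    {"x": -0.03,"y": 0,"z": 0.017,"rx": 0,"ry": 0,"rz": 0},
    {"x": -0.06,"y": 0,"z": 0.034,"rx": 0,"ry": 0,"rz": 0},
    {"x": -0.085,"y": 0,"z": 0.0485,"rx": 0,"ry": 0,"rz": 0.3},
    {"x": -0.106,"y": 0,"z": 0.0607,"rx": 0,"ry": 0,"rz": 0.3},
    {"x": -0.12,"y": 0,"z": 0.0687,"rx": 0,"ry": 0,"rz": 0.3},
    {"x": -0.127,"y": 0,"z": 0.0727,"rx": 0,"ry": 0,"rz": 0.3},
    {"x": -0.131,"y": 0,"z": 0.075,"rx": 0,"ry": 0,"rz": 0.3},
    {"x": -0.132,"y": 0,"z": 0.0756,"rx": 0,"ry": 0,"rz": 0.3},
    {"x": -0.132,"y": 0,"z": 0.0756,"rx": 0,"ry": 0,"rz": 0.3},
  ],
)

```text
time: 48.5
tool_pos: [0.6302, -0.016, 0.111]
tcp_rot: [0.688, 0.526, 0.397, -0.304]
ft_force: [0.2, 0.8, -0.3]
grip_width: 0.512
grip_force: 30.0
```

Emit:
play_rows(
  motion=[
    {"x": -0.001,"y": 0,"z": 0.0005,"rx": 0,"ry": 0,"rz": 0},
    {"x": -0.0015,"y": 0,"z": 0.0008,"rx": 0,"ry": 0,"rz": 0},
    {"x": -0.0015,"y": 0,"z": 0.0008,"rx": 0,"ry": 0,"rz": 0},
  ],
)

```text
time: 48.88
tool_pos: [0.6302, -0.0161, 0.1099]
tcp_rot: [0.688, 0.526, 0.398, -0.304]
ft_force: [-2.2, -2.6, 5.8]
grip_width: 0.511
grip_force: 30.0
```

Emit:
play_rows(
  motion=[
    {"x": 0,"y": 0,"z": 0,"rx": 0,"ry": 0,"rz": 0},
    {"x": 0,"y": 0,"z": 0,"rx": 0,"ry": 0,"rz": 0},
    {"x": 0,"y": 0,"z": 0,"rx": 0,"ry": 0,"rz": 0},
    {"x": 0,"y": 0,"z": -0.02,"rx": 0,"ry": 0,"rz": 0},
    {"x": 0,"y": 0,"z": -0.05,"rx": 0,"ry": 0,"rz": 0},
    {"x": 0,"y": 0,"z": -0.09,"rx": 0,"ry": 0,"rz": 0},
    {"x": 0.03,"y": 0,"z": -0.14,"rx": 0,"ry": 0,"rz": 0},
    {"x": 0.06,"y": 0,"z": -0.18,"rx": 0,"ry": 0,"rz": 0},
    {"x": 0.06,"y": 0,"z": -0.2,"rx": 0,"ry": 0,"rz": 0},
    {"x": 0.06,"y": 0,"z": -0.2,"rx": 0,"ry": 0,"rz": 0},
  ],
  jaw=-0.5,
)

```text
time: 50.12
tool_pos: [0.5923, -0.1562, 0.2608]
tcp_rot: [0.689, 0.526, 0.397, -0.303]
ft_force: [-0.1, 0.1, -0.7]
grip_width: 0.754
grip_force: 0.0
```

```bash
python3 - <<'E'
from h import *
s=st();print(s["tool_pos"])
for n in("side","top"):
    c=cam(n);hsv=cv2.cvtColor(c["frame"],cv2.COLOR_RGB2HSV);b=((hsv[...,1]>130)&(hsv[...,0]>100)&(hsv[...,0]<130)&(hsv[...,2]>90)).astype(np.uint8)
    k,l,t,ce=cv2.connectedComponentsWithStats(b)
    T=[(SH+SR.apply([0,y,.17])) for y in(.078,0,-.077)]
    print("expect",w2px(c,T).round(1).tolist())
    print([(ce[i].round(1).tolist(),int(t[i,4]),px2w(c,[ce[i]],.172)[0].round(3)[:2].tolist()) for i in range(1,k) if 30<t[i,4]<200])
    # bar direction of the knob: dark pixels near it
    if n=="top": save(c,"end.png")
    # unexplained blue blobs on the bench seen in start are static clutter
E
```

```text
[ 0.59231796 -0.15622568  0.26078554]
expect [[195.7, 181.2], [216.7, 167.1], [236.1, 154.1]]
[([450.0, 60.9], 82, [0.459, -1.1]), ([427.1, 66.0], 129, [0.503, -0.975]), ([508.0, 93.6], 31, [0.178, -1.018]), ([235.7, 153.4], 98, [0.621, -0.047]), ([216.1, 166.5], 121, [0.617, 0.031]), ([195.3, 180.5], 123, [0.612, 0.107])]
expect [[213.7, 175.8], [242.3, 173.6], [270.5, 171.3]]
[([291.9, 104.0], 100, [0.808, -0.112]), ([147.6, 118.0], 33, [0.777, 0.29]), ([134.9, 141.0], 52, [0.713, 0.325]), ([271.0, 170.6], 100, [0.622, -0.049]), ([242.0, 172.9], 99, [0.617, 0.03]), ([213.8, 175.1], 100, [0.612, 0.107]), ([152.3, 197.3], 41, [0.555, 0.275])]
```

```bash
python3 -c "
from h import *
print(r.finish_job())"
```

```text
the job is handed in; nothing more can be done
None
```

I handed the job in at about 50 s: the tip box is in the tray, the timer knob is at its zero stop, and all three bottles present stand upright on the platform. The beaker and jar were left alone; the hand-in call returned no verdict.

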